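# Hang a carved plaque on the turning tree

### The arm

A 6-joint arm with a two-finger parallel gripper is mounted at the origin on the work surface. World frame = base frame: x ahead of the robot, y to its left, z up, the work surface at z = 0. Lengths are in m, angles in rad, forces in N, time in s.
With the tool pointing down it reaches from about 0.425 to 1.125 m from the base axis. Payload 14.9 kg.
Tool frame: the origin (TCP) lies midway between the tips of the shut fingers; the grasp point (between the pads) lies 19 mm behind it; z points along the fingers, y is the direction in which the jaws open and shut (so a half turn about z gives the same grasp; the last joint's range is limited). The gripper opens to 91 mm and grips with 3 to 60 N. Pads are 32 mm wide; open, the fingers measure 118 mm over their backs; the gripper's body (76 mm by 178 mm) begins 60 mm behind the grasp point.
Start: joints at [-1.362, 0.379, 1.734, -0, 1.028, -0.033], TCP at [0.168, -0.68, 0.214] pointing down, gripper open.
Joint ranges: [-2.77, 2.77], [-0.74, 2.19], [0, 2.66], [-1.06, 4.2], [0.31, 2.87], [-3.08, 3.08]. Speed limits (rad/s): [1.89, 1.89, 2.39, 3.14, 3.14, 3.14].

### API

Orientations are given as a rotation vector (axis times angle).
In Python, from station import get_obs, get_image, camera_info, hand_in, find_in, trace, landmark_of gives the robot as it stands.
- The arm moves only by the tool servo_tool, never from a script. Its arguments are lists of equal length, an entry for each row: "xyz": the shift along the tool's x, y, z in m, a list of three; "rotation": the turn, a rotation vector about the tool's x, y, z in rad, a list of three; "jaw": the closure, from -1 (fully open) to 1 (shut). A call has 1 to 10 rows; each row is the pose to reach, as a shift and turn from the pose commanded when the call began, along the tool's axes at that moment; what a row does not reach only later rows make up. A row lasts 1/10 s, in which the tool goes at most 50 mm and 8.59 degrees, less where a joint would pass 70% of its speed; a pose out of reach is approached as far as the arm can. A call with a gripper value outside its range is refused whole. The fingers move at their own pace and stop on an object; "newtons" is the grip in N (left out, the last holds). Time passes only in rows, so rows that repeat a pose let the fingers close. It gives the time, the measured TCP pose, the force and the opening at its end, in the units of the state.
- get_obs(): the state, without advancing time (a new reading comes with each control period).
- get_image(name): name is "side" or "top" or "wrist"; returns the picture (480x640x3 uint8, red, green, blue); there is no depth.
- camera_info(name): a dict with "fx", "fy", "cx", "cy" (pixels), "world_from_camera" (4x4, takes a point from camera to world coordinates); the wrist camera has in their place "tool_from_camera" (4x4, takes a point from camera to tool coordinates, whose origin is the TCP and whose axes are the flange's). Camera axes: x right, y down, z forward; pixel columns grow to the right and rows downward; lengths in m; the calibration is good to about 2 mm. A picture is of the moment at which its call begins: read the wrist's pose just before it. camera_info takes no time and is no camera call.
- hand_in(): hands the job in, once; it reports no verdict.
Trained networks look in the newest picture that a camera, given by its name, has taken for a name from the list of things; names that differ only in an ending like _2 or _b are one class to them, and where a whole thing is asked for, a point or a joint stands for the part that bears it (a point fixed in the world has none). Each returns a list of dicts, best first, with "conf" (0 to 1); they miss things now and then, are a little off and sometimes report something else, mostly with a low value. They report only what shows in the picture. A call takes as long as a camera call.
- find_in(camera, query): "location" ([column, row] in pixels, amid what is visible of it).
- trace(camera, query): "pixels" (480x640 bool, what is visible of it) and "location" ([column, row] in pixels, amid what is visible of it).
- landmark_of(camera, query): "location" ([column, row] in pixels: a listed point, or the origin of a listed thing).
The state is a dict: "time_s": time; "joint_positions": joint angles; "qvel": joint speeds; "joint_torque": joint torques, N m; "tcp_pos": TCP position; "orientation": TCP orientation; "ft_force": force on the tool from outside, world axes, zero at the start; "wrist_torque": the same for the moment, N m; "gripper_width": opening from 0.0 (shut) to 1.0 (fully open).
Only numpy, scipy, OpenCV 4.12 (cv2) and the standard library are available. Lean on these libraries where they do the work, as an engineer would, in place of code of your own. Each camera call takes 0.05 s, during which the arm holds its last target.

### The job

Turn the steel tree until its free branch stands over the tongue of the foot, then take the carved plaque out of the rack and thread the window in its neck over the upturned end of that branch, push it gently against the sprung plate until it is past the upturned pin, and lower it so that the pin catches it and the plate stays pressed in. The plaque must hang upright and at rest, let go of. Be gentle with the tree, never forcing it (keep the forces on it under 25 N), and leave everything else where it is.

Things in the scene. Friction and masses are not known exactly. Their poses are not given: they have to be found in the camera images.
- stand: steel stand: round foot 150 mm across, 14 mm thick, with a 24 mm wide tongue on its front reaching 112 mm from the axis, a post, and the turning tree with all it carries. Origin on the post's axis at the table; the tongue points along its own -x, roughly to the robot
- hub_top (a point): middle of the hub's top, 220 mm over the table, on the turning axis. The hub is 40 mm across; four level branches leave it at right angles, axes 190 mm over the table. Three carry carved pieces (up to 70 mm wide, at 105 mm from the axis, hanging down to 90 mm over the table, swinging); the free one carries none
- tree (a joint): turn of the tree about the post, rad, counter-clockwise from above positive; at 0 the free branch points along the stand's -x, over the tongue. Starts between 0.9 and 1.8. Friction about 0.25 N m (some 2 N pushed at the branch's end); stays where it is left; no stop at 0
- branch_root (a point): on the free branch's axis, at the mouth of its 16 mm thick socket, 54 mm from the post's axis; its own -x points outward. From here a 10 mm round rod runs level outward to an upright pin, 10 mm across, top 12 mm above the rod's axis. Pin centre 118 to 138 mm from the post's axis: the rod was clamped by hand, its reach is not reported and must be seen or felt
- press_plate (a joint): how far the sprung round plate (26 mm across, 4 mm thick, riding on the free rod) is pressed inward, m: 0 at rest, its outer face then 7 mm inward of the pin's inner side; 0.016 hard stop. Spring 2 N at first touch, 0.4 N more per mm (8.4 N at the stop). With the plaque caught behind the pin it stays near 0.007
- plaque: wooden plaque upright in one slot of the rack, about 80 g, 14 mm thick (x): square body 84 mm wide (y), 84 mm high with a rosette, on it a neck 34 mm wide (y), total height 136 mm. A window 20 mm wide, 24 mm high goes through the neck along x, from 84 to 108 mm height; above it a solid head, 28 mm high, to grip by its sides. Both faces alike. Origin: centre of underside
- plaque_hole (a point): centre of the plaque's window, 96 mm above its underside, 12 mm below the window's upper edge
- rack: fixed wooden block 110 (x) by 104 (y) by 30 mm high with two slots along its y, centred 25 mm either side of its middle, 17 mm wide, floor 6 mm over the table, 24 mm deep; the plaque stands in one, the blank in the other. Origin: centre of its underside
- blank: plain wooden board 14 x 84 mm, 76 mm high, no neck and no window, standing in the other slot; origin under its centre; leave alone
- chisel_wide: wide chisel lying on the table, 240 mm long, leave alone; origin at the ferrule
- chisel_narrow: narrow chisel lying on the table, 240 mm long, leave alone; origin at the ferrule
- mallet: wooden mallet lying on the table, 270 mm long, head 64 mm across, leave alone; origin under its handle near the head
- cup: paper cup, 74 mm across, 85 mm high, leave alone; origin under its centre
- bottle: water bottle, 64 mm across, 190 mm high, leave alone; origin under its centre
- offcut: wooden offcut 110 x 50 x 30 mm on the table, leave alone; origin under its centre

How it is judged:
On the way, in this order (a step that is already met when the one before it is completed fails the run):
1. the tree is turned so that its free branch stands over the tongue (value of joint tree between -0.25 and 0.25 rad and velocity of joint tree between -0.1 and 0.1 rad/s), for 0.2 s.
2. the plaque, threaded on the free branch, presses the sprung plate in (y of plaque_hole in the frame of branch_root between -0.012 and 0.012 m and x of plaque_hole in the frame of branch_root between -0.085 and -0.035 m and value of joint press_plate above 0.005 m and contact force between plaque and stand above 1 N), for 0.2 s.
At the end, for the whole second after the job is handed in: free branch over the tongue within 0.25 rad; plaque on it, window centre within 12 mm of the rod's axis sideways and in height, 35 to 85 mm out from the root point, sprung plate kept pressed in over 4 mm; plaque upright within 0.2 rad and at rest, tree still (value of joint tree between -0.25 and 0.25 rad and y of plaque_hole in the frame of branch_root between -0.012 and 0.012 m and x of plaque_hole in the frame of branch_root between -0.085 and -0.035 m and z of plaque_hole in the frame of branch_root between -0.012 and 0.012 m and value of joint press_plate above 0.004 m and angle between plaque's own z axis and vertical below 0.2 rad and linear speed of plaque below 0.02 m/s and angular speed of plaque below 0.3 rad/s and velocity of joint tree between -0.05 and 0.05 rad/s); the robot touches nothing.
It fails at once if more than 25 N on the stand, its tree, branches or hung pieces (contact force between stand and anything else above 25 N).
It fails at once if another thing on the table or the blank is moved more than 30 mm (distance of any of blank, chisel_wide, chisel_narrow, mallet, cup, bottle, offcut from where it was at the start of the episode above 0.03 m).
It also fails if it takes over 70 s, if anything falls off the work surface, if the arm or the gripper's body presses on something with over 40 N, if the wrist force passes 120 N, or if a joint passes its speed limit or range.

## Working session

There is one attempt and no reset: what is moved stays moved. The work goes in short steps, Python scripts to look and compute and a tool call to move; the robot and the scene stay as the last step left them, time stands still between calls to the robot, and variables do not carry over. Pictures are saved under pics/ and viewed, and the job is handed in when it is done.

Besides the shell and the picture viewer there is one more tool, called after ">>>" as a command line: name --argument value ..., lists and objects as JSON in quotes. servo_tool: Moves the arm, as the interface text tells. Its arguments: {"type":"object","properties":{"xyz":{"type":"array"},"rotation":{"type":"array"},"jaw":{"type":"array"},"newtons":{"type":"number"}},"required":["xyz","rotation","jaw"]}

```bash
mkdir -p pics; ls
cat > h.py <<'E'
import numpy as np, cv2
from station import *
from scipy.spatial.transform import Rotation as R
def save(cam,name):
    im=get_image(cam); cv2.imwrite(f'pics/{name}.png',im[:,:,::-1]); return im
E
python3 - <<'E'
from h import *
np.set_printoptions(precision=4,suppress=True)
print(get_obs())
for c in ['side','top','wrist']:
    print(c,camera_info(c)); save(c,c+'0')
print(get_obs()['time_s'])
E
```

```text
pics
{'time_s': 0.0, 'joint_positions': array([-1.3623,  0.3794,  1.7348, -0.    ,  1.0285, -0.0333]), 'qvel': array([ 0.0022, -0.0008,  0.0002,  0.0002, -0.0018,  0.0001]), 'joint_torque': array([  0.0003, -76.3725, -43.4365,   0.0651,   0.0425,  -0.0001]), 'tcp_pos': array([ 0.1675, -0.6792,  0.2133]), 'orientation': array([-3.1175, -0.3787,  0.0002]), 'ft_force': array([-0.255 , -0.1484, -0.2054]), 'wrist_torque': array([ 0.0082, -0.0086,  0.0303]), 'gripper_width': 1.0012598014855578}
side {'fx': 556.4106382368045, 'fy': 556.4106382368045, 'cx': 316.72947034868946, 'cy': 241.81105860401226, 'world_from_camera': array([[ 0.9935, -0.0449,  0.1049,  0.3146],
       [-0.1133, -0.4937,  0.8622, -1.3567],
       [ 0.0131, -0.8685, -0.4955,  0.9196],
       [ 0.    ,  0.    ,  0.    ,  1.    ]])}
top {'fx': 622.9606060486337, 'fy': 622.9606060486337, 'cx': 317.32615902177594, 'cy': 234.46422729842456, 'world_from_camera': array([[-0.0211, -0.9788,  0.204 ,  0.1737],
       [-0.9998,  0.0208, -0.0033, -0.0017],
       [-0.001 , -0.204 , -0.979 ,  1.6719],
       [ 0.    ,  0.    ,  0.    ,  1.    ]])}
wrist {'fx': 344.36475154836995, 'fy': 344.36475154836995, 'cx': 317.934114013748, 'cy': 243.45125992751022, 'tool_from_camera': array([[ 0.0013, -0.965 , -0.2623,  0.0721],
       [ 1.    ,  0.0014, -0.0001, -0.0001],
       [ 0.0005, -0.2623,  0.965 , -0.1703],
       [ 0.    ,  0.    ,  0.    ,  1.    ]])}
0.15
```

View pics/side0.png

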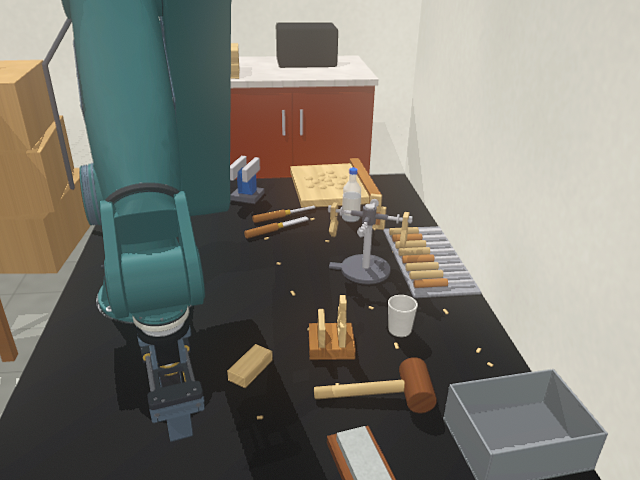

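View pics/top0.png

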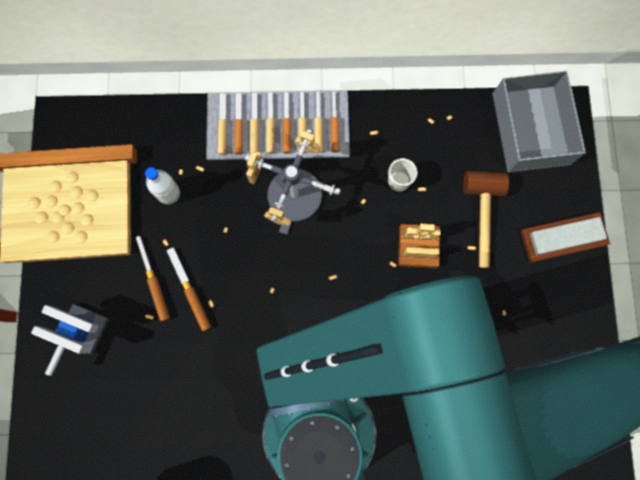

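Run:
```python
from h import *
np.set_printoptions(precision=4,suppress=True)
for c in ['side','top']:
    for q in ['hub_top','branch_root','stand','plaque_hole','plaque','rack','blank','cup','bottle','mallet','offcut','press_plate']:
        f=find_in if q=='press_plate' else landmark_of
        try:r=f(c,q)
        except Exception as e: r=[];print(e)
        print(c,q,[(np.round(d['location'],1),round(d['conf'],2)) for d in r[:3]])
print(get_obs()['time_s'])
```

```text
side hub_top [(array([370.3, 205.1]), 0.88)]
side branch_root [(array([366.4, 226.4]), 0.55)]
side stand [(array([362.9, 267.1]), 0.85)]
side plaque_hole [(array([340.5, 309.2]), 0.8)]
side plaque []
side rack [(array([331.4, 343.6]), 0.83), (array([366.3, 226.6]), 0.44)]
side blank [(array([322.5, 344.5]), 0.55)]
side cup [(array([399. , 329.1]), 0.9), (array([349.7, 218.9]), 0.7)]
side bottle [(array([350.4, 221. ]), 0.69)]
side mallet [(array([390.2, 394.8]), 0.6)]
side offcut [(array([250.7, 371.1]), 0.79), (array([282.4, 216.3]), 0.33)]
side press_plate [(array([361.2, 227.3]), 0.51)]
top hub_top [(array([290.2, 173.5]), 0.89)]
top branch_root [(array([310.5, 183.8]), 0.83), (array([416.3, 250.2]), 0.5), (array([293.4, 196.9]), 0.24)]
top stand [(array([292.2, 195.3]), 0.57)]
top plaque_hole [(array([425.7, 232.5]), 0.69)]
top plaque [(array([414.8, 240.1]), 0.68), (array([416.5, 257. ]), 0.29)]
top rack [(array([417.5, 245.6]), 0.61)]
top blank [(array([417.5, 258.2]), 0.71), (array([311.2, 182.4]), 0.71)]
top cup [(array([399.3, 177.6]), 0.8)]
top bottle [(array([166.9, 193.5]), 0.62)]
top mallet [(array([484.6, 210.2]), 0.76)]
top offcut []
top press_plate [(array([330.3, 188. ]), 0.66), (array([483.4, 196.6]), 0.18)]
1.35
```

```bash
cat >> h.py <<'E'
def ray(cam,px):
    c=camera_info(cam); T=c['world_from_camera']
    d=np.array([(px[0]-c['cx'])/c['fx'],(px[1]-c['cy'])/c['fy'],1.])
    return T[:3,3],T[:3,:3]@d
def onz(cam,px,z):
    o,d=ray(cam,px); return o+d*(z-o[2])/d[2]
def wcam(obs):
    c=camera_info('wrist');T=np.eye(4);T[:3,:3]=R.from_rotvec(obs['orientation']).as_matrix();T[:3,3]=obs['tcp_pos']
    return c,T@c['tool_from_camera']
def wonz(obs,px,z):
    c,T=wcam(obs);d=T[:3,:3]@np.array([(px[0]-c['cx'])/c['fx'],(px[1]-c['cy'])/c['fy'],1.]);o=T[:3,3]
    return o+d*(z-o[2])/d[2]
def proj(cam,p,obs=None):
    if cam=='wrist': c,T=wcam(obs)
    else: c=camera_info(cam);T=c['world_from_camera']
    q=np.linalg.inv(T)@np.append(p,1); return np.array([c['fx']*q[0]/q[2]+c['cx'],c['fy']*q[1]/q[2]+c['cy']])
E
python3 - <<'E'
from h import *
np.set_printoptions(precision=4,suppress=True)
print('hub',onz('top',(290.2,173.5),.22),onz('side',(370.3,205.1),.22))
print('stand',onz('top',(292.2,195.3),0),onz('side',(362.9,267.1),0))
print('tongue tip',onz('top',(285,232),.014),onz('side',(331,265),.014))
print('root',onz('top',(310.5,183.8),.19),'tip',onz('top',(336,190),.195))
print('hole',onz('top',(425.7,232.5),.102),onz('side',(340.5,309.2),.102))
print('rack',onz('top',(417.5,245.6),0.0),onz('side',(331.4,343.6),0))
print('blank',onz('side',(322.5,344.5),0.006),'plq',onz('top',(414.8,240.1),0.006))
print('cup',onz('top',(399.3,177.6),0),onz('side',(399,329.1),0))
for n,z,pts in [('rack top corners',.03,[(401,225),(440,225),(400,267),(440,267)])]:
    for p in pts: print(onz('top',p,z))
E
python3 -c "
import cv2
a=cv2.imread('pics/top0.png')[120:280,220:460];cv2.imwrite('pics/topc.png',cv2.resize(a,None,fx=3.3,fy=3.3,interpolation=2))
a=cv2.imread('pics/side0.png')[180:380,280:440];cv2.imwrite('pics/sidec.png',cv2.resize(a,None,fx=3,fy=3,interpolation=2))"
```

```text
hub [0.6289 0.0561 0.22  ] [0.6404 0.0584 0.22  ]
stand [0.6346 0.0601 0.    ] [0.6337 0.0735 0.    ]
tongue tip [0.5278 0.0805 0.014 ] [0.5336 0.0727 0.014 ]
root [0.6107 0.0075 0.19  ] tip [ 0.5921 -0.0549  0.195 ]
hole [ 0.5    -0.2862  0.102 ] [ 0.5079 -0.2702  0.102 ]
rack [ 0.4852 -0.2802  0.    ] [ 0.4874 -0.2756  0.    ]
blank [ 0.4636 -0.2839  0.006 ] plq [ 0.4994 -0.2727  0.006 ]
cup [ 0.6794 -0.2398  0.    ] [ 0.6719 -0.2354 -0.    ]
[ 0.5371 -0.2337  0.03  ]
[ 0.5348 -0.339   0.03  ]
[ 0.4226 -0.2255  0.03  ]
[ 0.4204 -0.332   0.03  ]
```

View pics/topc.png

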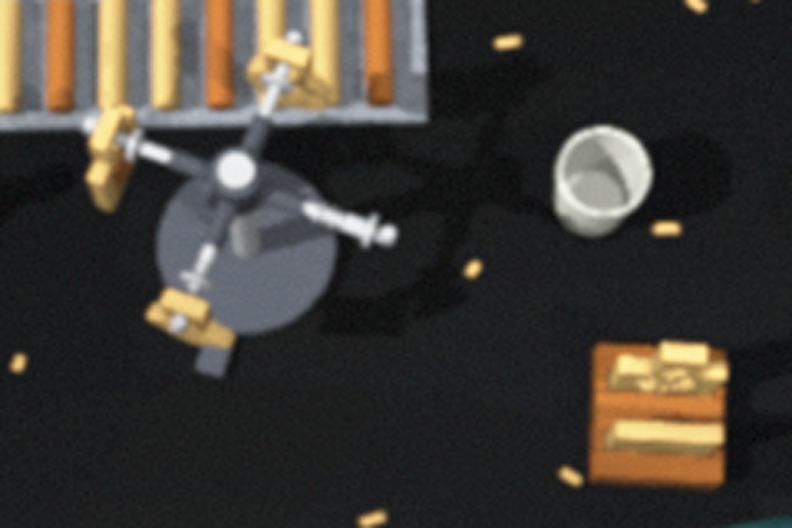

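View pics/sidec.png

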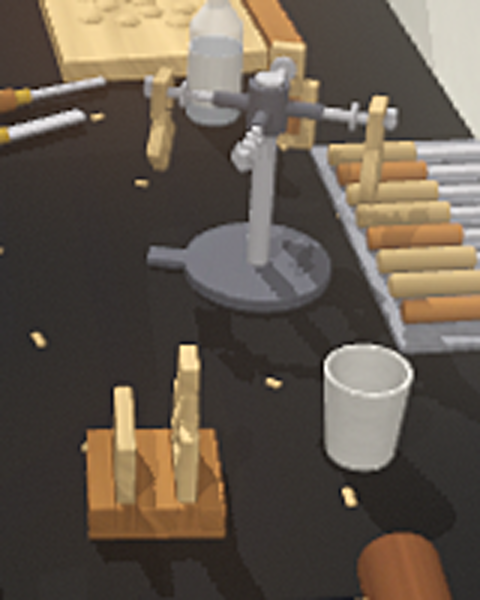

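```bash
cat >> h.py <<'E'
np.set_printoptions(precision=4,suppress=True)
def down(yaw): # tool z down, tool x axis at angle yaw in world
    c,s=np.cos(yaw),np.sin(yaw)
    return np.array([[c,s,0],[s,-c,0],[0,0,-1.]])
def rel(pos,Rm,obs=None):
    o=obs or get_obs(); R0=R.from_rotvec(o['orientation']).as_matrix()
    d=R0.T@(np.array(pos)-o['tcp_pos']); r=R.from_matrix(R0.T@Rm).as_rotvec()
    return d,r
def state():
    o=get_obs(); Rm=R.from_rotvec(o['orientation']).as_matrix()
    print('t',o['time_s'],'tcp',o['tcp_pos'],'yaw',np.arctan2(Rm[1,0],Rm[0,0]),'tilt',Rm[:,2],'q',o['joint_positions'],'F',o['ft_force'],'w',o['gripper_width'])
    return o
E
python3 - <<'E'
from h import *
state()
# view pose over stand
for yaw in (-0.1,-0.25,0.1): print(yaw,rel([0.53,0.02,0.40],down(yaw)))
E
```

```text
t 1.35 tcp [ 0.1676 -0.6796  0.2139] yaw 0.24180225950249734 tilt [ 0.  0. -1.] q [-1.3623  0.3789  1.7342  0.      1.0285 -0.0333] F [ 0.4891 -0.3128  0.5527] w 0.9975179756955299
-0.1 (array([ 0.5194, -0.5925, -0.1861]), array([-0.    , -0.    ,  0.3418]))
-0.25 (array([ 0.5194, -0.5925, -0.1861]), array([-0.    , -0.    ,  0.4918]))
0.1 (array([ 0.5194, -0.5925, -0.1861]), array([-0.    , -0.    ,  0.1418]))
```

Run:
```python
from h import *
u=np.array([np.cos(np.radians(251.6)),np.sin(np.radians(251.6)),0])
print(np.array([.633,.06,.34])+.09*u)
print(rel(np.array([.633,.06,.34])+.09*u,down(1.25)))
```

```text
[ 0.6046 -0.0254  0.34  ]
(array([ 0.5809, -0.5306, -0.1261]), array([ 0.    , -0.    , -1.0082]))
```

>>> servo_tool --xyz '[[0.02,-0.02,-0.05],[0.06,-0.05,-0.1],[0.1,-0.09,-0.126],[0.15,-0.13,-0.126],[0.2,-0.17,-0.126],[0.24,-0.21,-0.126],[0.28,-0.25,-0.126],[0.32,-0.29,-0.126],[0.36,-0.33,-0.126],[0.4,-0.37,-0.126]]' --rotation '[[0,0,-0.05],[0,0,-0.15],[0,0,-0.25],[0,0,-0.35],[0,0,-0.45],[0,0,-0.55],[0,0,-0.65],[0,0,-0.75],[0,0,-0.85],[0,0,-1.0]]' --jaw '[-1,-1,-1,-1,-1,-1,-1,-1,-1,-1]'

```text
time_s: 2.35
tcp_pos: [0.4185, -0.3038, 0.3398]
orientation: [2.551, 1.833, 0.0]
ft_force: [0.1, -1.6, 0.5]
gripper_width: 0.998
```

Run:
```python
from h import *
state()
print(rel([.6046,-.0254,.34],down(1.25)))
```

```text
t 2.35 tcp [ 0.4185 -0.3038  0.3398] yaw 1.2459482977472598 tilt [ 0.0006 -0.0004 -1.    ] q [-0.673  -0.0554  2.0008  0.      1.1954 -0.3481] F [ 0.0869 -1.5624  0.5128] w 0.9975570612892989
(array([ 0.3232,  0.0875, -0.0002]), array([ 0.0007,  0.0002, -0.0041]))
```

>>> servo_tool --xyz '[[0.05,0.01,0],[0.09,0.025,0],[0.13,0.035,0],[0.17,0.045,0],[0.21,0.055,0],[0.25,0.065,0],[0.29,0.08,0],[0.323,0.087,0],[0.323,0.087,0],[0.323,0.087,0]]' --rotation '[[0,0,0],[0,0,0],[0,0,0],[0,0,0],[0,0,0],[0,0,0],[0,0,0],[0,0,0],[0,0,0],[0,0,0]]' --jaw '[-1,-1,-1,-1,-1,-1,-1,-1,-1,-1]'

```text
time_s: 3.35
tcp_pos: [0.6045, -0.0276, 0.3392]
orientation: [-2.554, -1.829, 0.001]
ft_force: [-0.8, -0.7, -0.2]
gripper_width: 1.001
```

Run:
```python
from h import *
o=state()
save('wrist','w1')
for q,z in [('hub_top',.22),('branch_root',.19),('stand',0)]:
    for d in landmark_of('wrist',q)[:3]: print(q,d['location'],d['conf'],wonz(o,d['location'],z))
for d in find_in('wrist','press_plate'): print('pp',d['location'],d['conf'],wonz(o,d['location'],.19))
```

```text
t 3.35 tcp [ 0.6045 -0.0276  0.3392] yaw 1.243092028442335 tilt [-0.0005 -0.0001 -1.    ] q [-0.0841  0.104   1.8386 -0.0001  1.1995  0.2437] F [-0.7774 -0.6948 -0.2209] w 1.0008003207552498
hub_top [319.4, 129.4] 0.7 [0.6326 0.0568 0.22  ]
branch_root [317.4, 192.4] 0.8 [0.6137 0.0064 0.19  ]
stand [321.3, 137.8] 0.87 [0.6361 0.0563 0.    ]
pp [315.4, 242.7] 0.59 [ 0.5965 -0.0386  0.19  ]
```

View pics/w1.png

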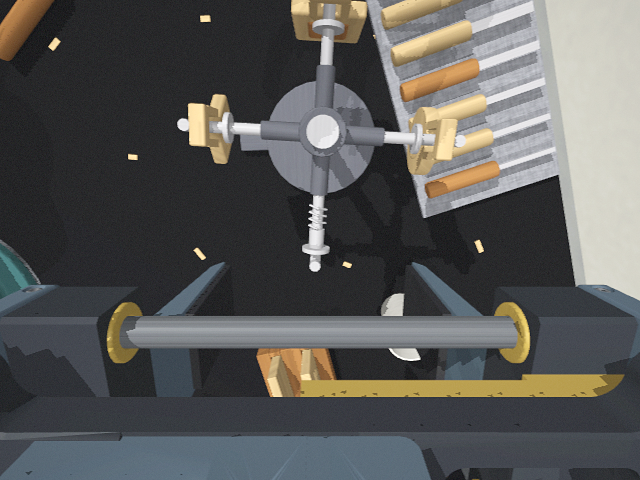

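Run:
```python
from h import *
o=get_obs()
h=wonz(o,(322,131),.22); p=wonz(o,(315.3,265),.202); r1=wonz(o,(316,248),.19); st=wonz(o,(321.3,137.8),0)
print(h,p,r1,'reach',np.linalg.norm((p-h)[:2]),'plate',np.linalg.norm((r1-h)[:2]))
a=wonz(o,(318,185),.19)
d=(p-h)[:2]; print('angle',np.degrees(np.arctan2(d[1],d[0])))
for q in [(243,136),(243,151)]: print('tongue',wonz(o,q,.014))
# foot circle fit
import cv2
im=cv2.imread('pics/w1.png');cv2.imwrite('pics/w1c.png',cv2.resize(im[60:290,160:480],None,fx=2.5,fy=2.5,interpolation=2))
```

```text
[0.6341 0.0537 0.22  ] [ 0.5901 -0.0574  0.202 ] [ 0.595  -0.0451  0.19  ] reach 0.11945999347965938 plate 0.10620978652943434
angle -111.590467362201
tongue [0.5348 0.0916 0.014 ]
tongue [0.5273 0.0731 0.014 ]
```

View pics/w1c.png

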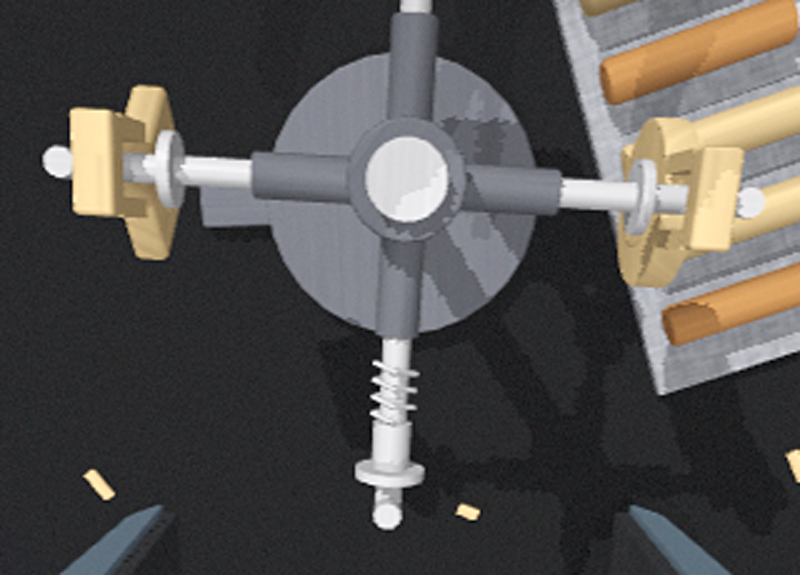

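Run:
```python
from h import *
o=get_obs()
a=wonz(o,(241.2,150.4),.014);b=wonz(o,(268,148.8),.014);d=(a-b)[:2]
print(a,b,np.degrees(np.arctan2(d[1],d[0])))
ax=np.array([.634,.055]); 
# corner a is at (-112, +-12) in stand frame
v=a[:2]-ax; print(np.linalg.norm(v),np.hypot(112,12), np.degrees(np.arctan2(v[1],v[0])), np.degrees(np.arctan2(12,112)))
m=cv2.imread('pics/w1.png')
# top view tongue tip centre
t=onz('top',(284.5,231.5),.014)[:2]; v=t-ax; print(t,np.degrees(np.arctan2(v[1],v[0])))
u=np.array([np.cos(np.radians(248.4)),np.sin(np.radians(248.4))])
for r in (.08,): print(rel(np.r_[ax+r*u,.34],down(np.radians(68.4))))
```

```text
[0.5252 0.0747 0.014 ] [0.5612 0.0647 0.014 ] 164.4488067590137
0.11057390045520768 112.64102272262978 169.73944610664716 6.1155035662854065
[0.5293 0.0818] 165.6347593649591
(array([ 0.0091, -0.0027, -0.0004]), array([ 0.0002, -0.    ,  0.0469]))
```

>>> servo_tool --xyz '[[0.011,-0.003,0.03],[0.011,-0.003,0.07],[0.011,-0.003,0.11],[0.011,-0.003,0.14],[0.011,-0.003,0.16],[0.011,-0.003,0.167],[0.011,-0.003,0.167],[0.011,-0.003,0.167],[0.011,-0.003,0.167],[0.011,-0.003,0.167]]' --rotation '[[0,0,0.047],[0,0,0.047],[0,0,0.047],[0,0,0.047],[0,0,0.047],[0,0,0.047],[0,0,0.047],[0,0,0.047],[0,0,0.047],[0,0,0.047]]' --jaw '[-1,-1,-1,-1,-1,-0.5,0,0.4,0.4,0.4]' --newtons 3

```text
time_s: 4.6
tcp_pos: [0.6058, -0.0167, 0.1735]
orientation: [2.597, 1.766, 0.002]
ft_force: [-0.1, 0.4, -0.3]
gripper_width: 0.593
```

Run:
```python
from h import *
o=state(); save('wrist','w2'); 
ax=np.array([.634,.055]); Rm=R.from_rotvec(o['orientation']).as_matrix();p0=o['tcp_pos']
y0=np.radians(68.4)
for k in range(1,31):
    th=min(k*.06,1.55); y=y0-th; u=-np.array([np.cos(y),np.sin(y)])
    d,r=rel(np.r_[ax+.078*u,.172],down(y),o); 
    if k%2==0: print(k,th,d.round(3),r.round(3))
```

```text
t 4.6 tcp [ 0.6058 -0.0167  0.1735] yaw 1.1947404967575437 tilt [ 0.0016 -0.0001 -1.    ] q [-0.0661  0.2847  1.9493 -0.      0.9059  0.31  ] F [-0.1218  0.4458 -0.2864] w 0.5934690304603956
2 0.12 [-0.    -0.01   0.002] [ 0.002 -0.001  0.121]
4 0.24 [ 0.001 -0.019  0.002] [ 0.002 -0.001  0.241]
6 0.36 [ 0.004 -0.028  0.002] [ 0.001 -0.001  0.361]
8 0.48 [ 0.008 -0.036  0.001] [ 0.001 -0.001  0.481]
10 0.6 [ 0.013 -0.044  0.001] [ 0.001 -0.001  0.601]
12 0.72 [ 0.018 -0.052  0.001] [ 0.001 -0.001  0.721]
14 0.84 [ 0.025 -0.058  0.001] [ 0.001 -0.001  0.841]
16 0.96 [ 0.032 -0.064  0.001] [ 0.001 -0.001  0.961]
18 1.08 [ 0.04  -0.069  0.001] [ 0.001 -0.001  1.081]
20 1.2 [ 0.049 -0.073  0.001] [ 0.001 -0.001  1.201]
22 1.3199999999999998 [ 0.058 -0.076  0.001] [ 0.001 -0.001  1.321]
24 1.44 [ 0.067 -0.077  0.001] [ 0.001 -0.002  1.441]
26 1.55 [ 0.076 -0.078  0.001] [ 0.001 -0.002  1.551]
28 1.55 [ 0.076 -0.078  0.001] [ 0.001 -0.002  1.551]
30 1.55 [ 0.076 -0.078  0.001] [ 0.001 -0.002  1.551]
```

View pics/w2.png

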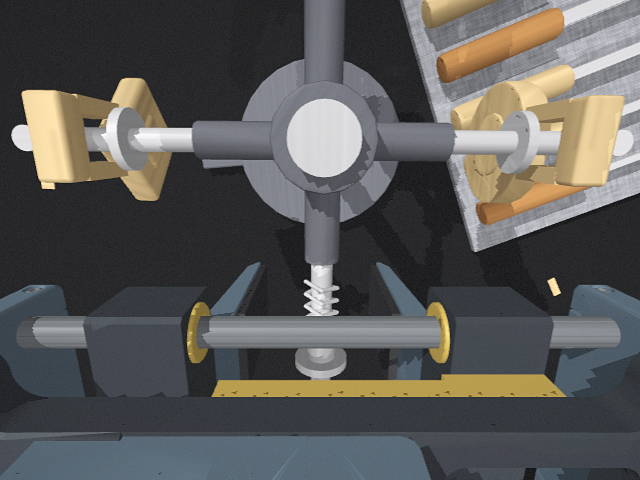

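>>> servo_tool --xyz '[[0,0,0.001],[0,-0.001,0.001],[0,-0.003,0.001],[0,-0.0045,0.001],[0,-0.006,0.001],[0,-0.0075,0.001],[0,-0.009,0.001],[0,-0.0105,0.001],[0,-0.012,0.001],[0.0005,-0.014,0.001]]' --rotation '[[0,0,0],[0,0,0.01],[0,0,0.03],[0,0,0.05],[0,0,0.07],[0,0,0.09],[0,0,0.11],[0,0,0.13],[0,0,0.15],[0,0,0.18]]' --jaw '[0.4,0.4,0.4,0.4,0.4,0.4,0.4,0.4,0.4,0.4]'

```text
time_s: 5.65
tcp_pos: [0.5925, -0.011, 0.1716]
orientation: [2.747, 1.524, 0.001]
ft_force: [3.5, 0.5, 0.3]
gripper_width: 0.298
```

Run:
```python
from h import *
o=state()
ax=np.array([.634,.055]); y0=np.radians(68.4)
c,s=None,None
for th in [.21,.25,.30,.35,.40,.46,.52,.58,.64,.7]:
    y=y0-th; u=-np.array([np.cos(y),np.sin(y)])
    d,r=rel(np.r_[ax+.078*u,.1725],down(y),o); print(th,d.round(4),r.round(3))
```

```text
t 5.65 tcp [ 0.5925 -0.011   0.1716] yaw 1.0130756163483967 tilt [ 0.0004 -0.     -1.    ] q [-0.0579  0.2677  1.9764 -0.      0.897   0.4998] F [3.4534 0.5262 0.2972] w 0.29794055597481983
0.21 [ 0.     -0.002  -0.0009] [ 0.    -0.     0.029]
0.25 [ 0.0002 -0.0051 -0.0009] [ 0.    -0.     0.069]
0.3 [ 0.0006 -0.009  -0.0009] [ 0.    -0.     0.119]
0.35 [ 0.0011 -0.0128 -0.0009] [ 0.    -0.     0.169]
0.4 [ 0.0019 -0.0167 -0.0009] [ 0.    -0.     0.219]
0.46 [ 0.003  -0.0212 -0.0009] [ 0.    -0.     0.279]
0.52 [ 0.0044 -0.0257 -0.0009] [ 0.    -0.     0.339]
0.58 [ 0.0061 -0.03   -0.0009] [ 0.    -0.     0.399]
0.64 [ 0.0081 -0.0343 -0.0009] [ 0.    -0.     0.459]
0.7 [ 0.0103 -0.0384 -0.0009] [ 0.    -0.     0.519]
```

Pushing at ~3.5 N, as expected.

>>> servo_tool --xyz '[[0,-0.002,0],[0,-0.005,0],[0.0006,-0.009,0],[0.001,-0.013,0],[0.002,-0.0167,0],[0.003,-0.021,0],[0.0044,-0.0257,0],[0.006,-0.03,0],[0.008,-0.0343,0],[0.0103,-0.0384,0]]' --rotation '[[0,0,0.03],[0,0,0.07],[0,0,0.12],[0,0,0.17],[0,0,0.22],[0,0,0.28],[0,0,0.34],[0,0,0.4],[0,0,0.46],[0,0,0.52]]' --jaw '[0.4,0.4,0.4,0.4,0.4,0.4,0.4,0.4,0.4,0.4]'

```text
time_s: 6.65
tcp_pos: [0.5653, 0.018, 0.1716]
orientation: [3.047, 0.764, 0.001]
ft_force: [3.1, -1.6, 0.6]
gripper_width: 0.3
```

Run:
```python
from h import *
o=state()
ax=np.array([.634,.055]); y0=np.radians(68.4)
c,s=None,None
for th in [.76,.82,.88,.94,1.0,1.06,1.12,1.18,1.24,1.29,1.34,1.39,1.43,1.47,1.50,1.53,1.56,1.59]:
    y=y0-th; u=-np.array([np.cos(y),np.sin(y)])
    d,r=rel(np.r_[ax+.078*u,.1725],down(y),o); print(th,d.round(4),r.round(3))
```

```text
t 6.65 tcp [0.5653 0.018  0.1716] yaw 0.4915764830774952 tilt [ 0.0006 -0.0003 -1.    ] q [-0.0093  0.2265  2.0299 -0.0004  0.8845  1.0702] F [ 3.053  -1.5634  0.6195] w 0.29993784158034714
0.76 [ 0.0002 -0.0047 -0.0009] [ 0.001 -0.     0.058]
0.82 [ 0.0006 -0.0094 -0.0009] [ 0.001 -0.     0.118]
0.88 [ 0.0013 -0.014  -0.0009] [ 0.001 -0.     0.178]
0.94 [ 0.0023 -0.0186 -0.0009] [ 0.    -0.     0.238]
1.0 [ 0.0035 -0.0231 -0.0009] [ 0.    -0.     0.298]
1.06 [ 0.005  -0.0275 -0.0009] [ 0.    -0.     0.358]
1.12 [ 0.0068 -0.0318 -0.0009] [ 0.    -0.     0.418]
1.18 [ 0.0088 -0.0361 -0.0009] [ 0.    -0.     0.478]
1.24 [ 0.0111 -0.0401 -0.0009] [ 0.    -0.     0.538]
1.29 [ 0.0132 -0.0434 -0.0009] [ 0.    -0.001  0.588]
1.34 [ 0.0154 -0.0466 -0.0009] [ 0.    -0.001  0.638]
1.39 [ 0.0178 -0.0497 -0.0009] [ 0.    -0.001  0.688]
1.43 [ 0.0198 -0.0521 -0.0009] [ 0.    -0.001  0.728]
1.47 [ 0.022  -0.0544 -0.0009] [ 0.    -0.001  0.768]
1.5 [ 0.0236 -0.056  -0.0009] [ 0.    -0.001  0.798]
1.53 [ 0.0253 -0.0576 -0.0009] [ 0.    -0.001  0.828]
1.56 [ 0.0271 -0.0592 -0.0009] [ 0.    -0.001  0.858]
1.59 [ 0.0288 -0.0607 -0.0009] [ 0.    -0.001  0.888]
```

>>> servo_tool --xyz '[[0,-0.0047,0],[0.0006,-0.0094,0],[0.0013,-0.014,0],[0.0023,-0.0186,0],[0.0035,-0.023,0],[0.005,-0.0275,0],[0.0068,-0.0318,0],[0.0088,-0.036,0],[0.011,-0.04,0],[0.013,-0.0434,0]]' --rotation '[[0,0,0.058],[0,0,0.118],[0,0,0.178],[0,0,0.238],[0,0,0.298],[0,0,0.358],[0,0,0.418],[0,0,0.478],[0,0,0.538],[0,0,0.588]]' --jaw '[0.4,0.4,0.4,0.4,0.4,0.4,0.4,0.4,0.4,0.4]'

```text
time_s: 7.65
tcp_pos: [0.5559, 0.0623, 0.1715]
orientation: [3.137, -0.151, -0.0]
ft_force: [2.7, -2.5, 1.3]
gripper_width: 0.302
```

Run:
```python
from h import *
o=state();save('wrist','w3');save('top','t3')
ax=np.array([.634,.055]); y0=np.radians(68.4)
c,s=None,None
for th in [1.34,1.39,1.43,1.47,1.50,1.53,1.55,1.57]:
    y=y0-th; u=-np.array([np.cos(y),np.sin(y)])
    d,r=rel(np.r_[ax+.078*u,.1725],down(y),o); print(th,d.round(4),r.round(3))
```

```text
t 7.65 tcp [0.5559 0.0623 0.1715] yaw -0.09628328014196662 tilt [-0.0001 -0.0005 -1.    ] q [ 0.0701  0.2176  2.0416 -0.0007  0.8825  1.7376] F [ 2.7181 -2.4693  1.2899] w 0.3015254078830735
1.34 [ 0.0005 -0.0042 -0.001 ] [ 0.001 -0.     0.05 ]
1.39 [ 0.0008 -0.008  -0.001 ] [ 0.001 -0.     0.1  ]
1.43 [ 0.0012 -0.0111 -0.001 ] [ 0.001 -0.     0.14 ]
1.47 [ 0.0017 -0.0142 -0.001 ] [ 0.001 -0.     0.18 ]
1.5 [ 0.0021 -0.0165 -0.001 ] [ 0.001 -0.     0.21 ]
1.53 [ 0.0026 -0.0188 -0.001 ] [ 0.001 -0.     0.24 ]
1.55 [ 0.003  -0.0203 -0.001 ] [ 0.001 -0.     0.26 ]
1.57 [ 0.0034 -0.0218 -0.001 ] [ 0.001 -0.     0.28 ]
```

View pics/w3.png

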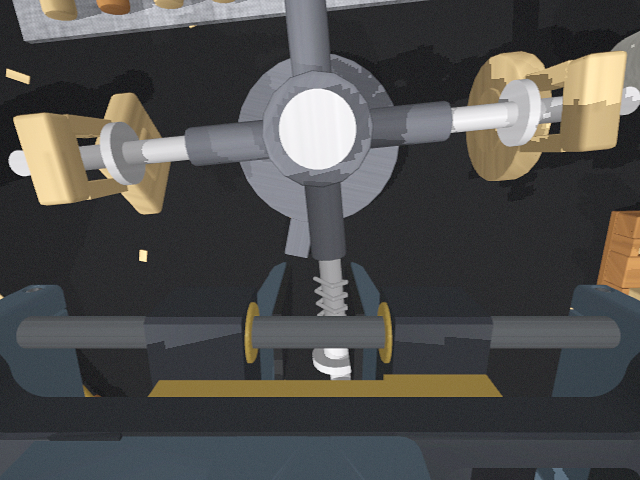

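>>> servo_tool --xyz '[[0.0005,-0.0042,0],[0.0008,-0.008,0],[0.0012,-0.011,0],[0.0017,-0.014,0],[0.0021,-0.0165,0],[0.0026,-0.0188,0],[0.003,-0.0203,0],[0.0034,-0.0218,0],[0.0034,-0.0218,0],[0.0034,-0.0218,0]]' --rotation '[[0,0,0.05],[0,0,0.1],[0,0,0.14],[0,0,0.18],[0,0,0.21],[0,0,0.24],[0,0,0.26],[0,0,0.28],[0,0,0.28],[0,0,0.28]]' --jaw '[0.4,0.4,0.4,0.4,0.4,0.4,0.4,0.4,0.4,0.4]'

```text
time_s: 8.75
tcp_pos: [0.5612, 0.0837, 0.1713]
orientation: [3.087, -0.582, -0.001]
ft_force: [-1.9, -2.3, 0.6]
gripper_width: 0.304
```

Run:
```python
from h import *
o=state();save('wrist','w4')
```

```text
t 8.75 tcp [0.5612 0.0837 0.1713] yaw -0.37257293994727814 tilt [-0.0004  0.     -1.    ] q [0.1069 0.2303 2.0258 0.0001 0.8859 2.0502] F [-1.8907 -2.3209  0.5735] w 0.30362269843766754
```

View pics/w4.png

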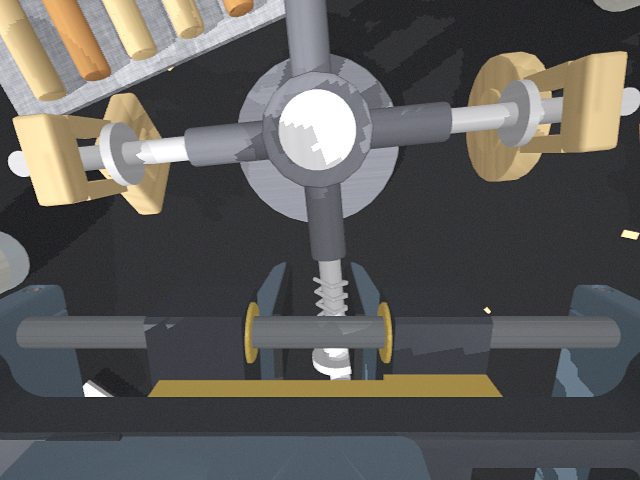

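>>> servo_tool --xyz '[[0,0.003,0],[0,0.005,0],[0,0.005,-0.03],[0,0.005,-0.07],[0,0.005,-0.11],[0,0.005,-0.15],[0,0.005,-0.18],[0,0.005,-0.18]]' --rotation '[[0,0,0],[0,0,0],[0,0,0],[0,0,0],[0,0,0],[0,0,0],[0,0,0],[0,0,0]]' --jaw '[0.4,0.4,0.4,0.4,-0.2,-1,-1,-1]'

```text
time_s: 9.6
tcp_pos: [0.5614, 0.0791, 0.3562]
orientation: [-3.085, 0.582, -0.011]
ft_force: [-0.3, 0.2, -0.5]
gripper_width: 0.619
```

Run:
```python
from h import *
o=state();save('wrist','w5');save('top','t5')
for q,z in [('hub_top',.22),('branch_root',.19),('stand',0)]:
    for d in landmark_of('wrist',q)[:3]: print(q,d['location'],d['conf'],wonz(o,d['location'],z))
```

```text
t 9.6 tcp [0.5614 0.0791 0.3562] yaw -0.3731912802107485 tilt [ 0.0071  0.0008 -1.    ] q [0.0989 0.0192 1.8978 0.0001 1.2175 2.0428] F [-0.3436  0.1896 -0.4597] w 0.6188464097280104
hub_top [311.1, 142.9] 0.95 [0.6369 0.0555 0.22  ]
branch_root [322.4, 202.9] 0.88 [0.5812 0.0664 0.19  ]
stand [315.4, 146.1] 0.86 [0.6373 0.054  0.    ]
```

View pics/w5.png

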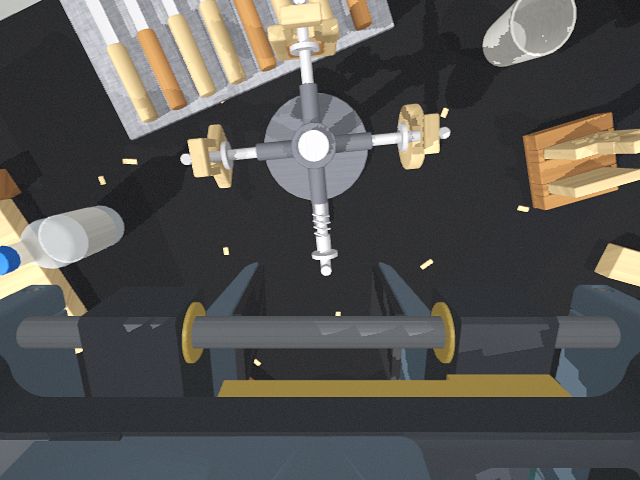

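Run:
```python
from h import *
o=get_obs()
im=cv2.imread('pics/w5.png');cv2.imwrite('pics/w5c.png',cv2.resize(im[130:290,240:400],None,fx=4,fy=4,interpolation=2))
im=cv2.imread('pics/t5.png');cv2.imwrite('pics/t5c.png',cv2.resize(im[140:260,240:360],None,fx=4,fy=4,interpolation=2))
h=wonz(o,(313.5,145.5),.22); p=wonz(o,(325.6,270.5),.202); d=(p-h)[:2]
print(h,p,np.linalg.norm(d),np.degrees(np.arctan2(d[1],d[0])))
```

```text
[0.6304 0.054  0.22  ] [0.5168 0.0863 0.202 ] 0.11808589514009123 164.13975112878322
```

View pics/w5c.png

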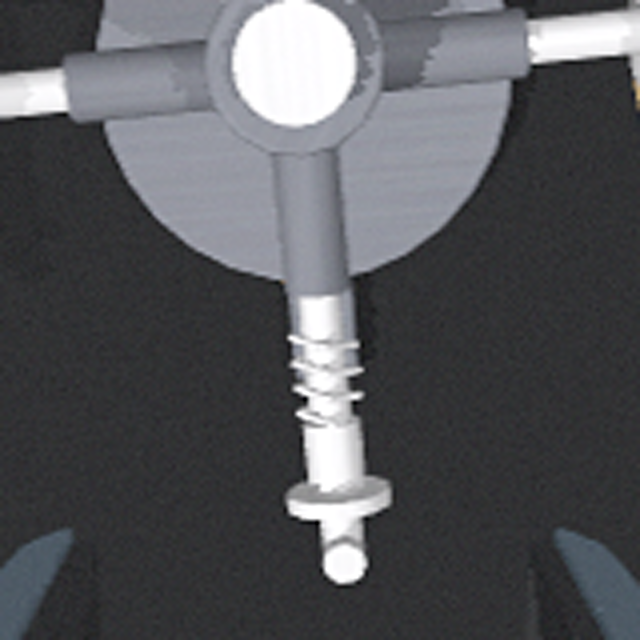

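View pics/t5c.png

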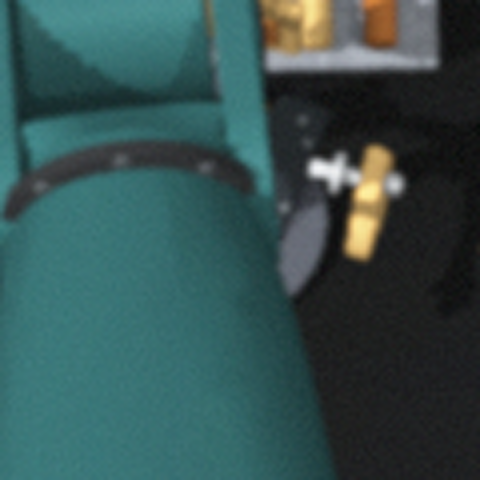

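Run:
```python
from h import *
print(rel([.45,-.28,.30],down(0.0)))
```

```text
(array([0.0295, 0.3739, 0.0502]), array([ 0.0005,  0.002 , -0.3733]))
```

>>> servo_tool --xyz '[[0,0.02,0],[0.005,0.06,0],[0.01,0.11,0],[0.014,0.16,0],[0.018,0.21,0.01],[0.022,0.26,0.02],[0.026,0.31,0.035],[0.029,0.35,0.05],[0.0295,0.374,0.05],[0.0295,0.374,0.05]]' --rotation '[[0,0,-0.03],[0,0,-0.08],[0,0,-0.13],[0,0,-0.18],[0,0,-0.23],[0,0,-0.28],[0,0,-0.33],[0,0,-0.373],[0,0,-0.373],[0,0,-0.373]]' --jaw '[-1,-1,-1,-1,-1,-1,-1,-1,-1,-1]'

```text
time_s: 10.85
tcp_pos: [0.4492, -0.2819, 0.2997]
orientation: [-3.14, 0.005, 0.004]
ft_force: [0.1, 0.0, 0.5]
gripper_width: 1.001
```

Run:
```python
from h import *
o=state();save('wrist','w6');save('top','t6')
for q,z in [('plaque_hole',.102),('plaque',.006),('rack',0),('blank',.006)]:
    for d in landmark_of('wrist',q)[:3]: print(q,d['location'],d['conf'],wonz(o,d['location'],z))
for q,z in [('hub_top',.22),('branch_root',.19),('stand',0)]:
    for d in landmark_of('top',q)[:3]: print(q,d['location'],d['conf'],onz('top',d['location'],z))
im=cv2.imread('pics/t6.png');cv2.imwrite('pics/t6c.png',cv2.resize(im[130:260,230:360],None,fx=4,fy=4,interpolation=2))
```

```text
t 10.85 tcp [ 0.4492 -0.2819  0.2997] yaw -0.0032521171920210624 tilt [-0.0024  0.0013 -1.    ] q [-0.6043  0.0091  2.0125 -0.0003  1.1227  0.9698] F [0.1455 0.0031 0.5374] w 1.000796772864587
plaque_hole [319.0, 165.3] 0.96 [ 0.5052 -0.2831  0.102 ]
plaque [461.4, 90.1] 0.49 [ 0.5919 -0.4605  0.006 ]
rack [317.7, 178.0] 0.73 [ 0.484  -0.2815  0.    ]
blank [314.1, 200.9] 0.57 [ 0.454  -0.2765  0.006 ]
blank [316.8, 166.2] 0.52 [ 0.4998 -0.2803  0.006 ]
hub_top [289.8, 175.0] 0.85 [0.6251 0.0571 0.22  ]
branch_root [284.0, 197.0] 0.72 [0.5784 0.0733 0.19  ]
stand [290.8, 194.8] 0.95 [0.6362 0.064  0.    ]
```

View pics/w6.png

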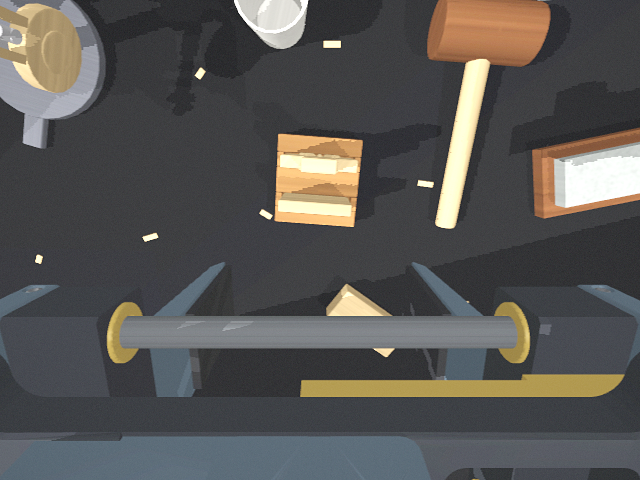

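View pics/t6c.png

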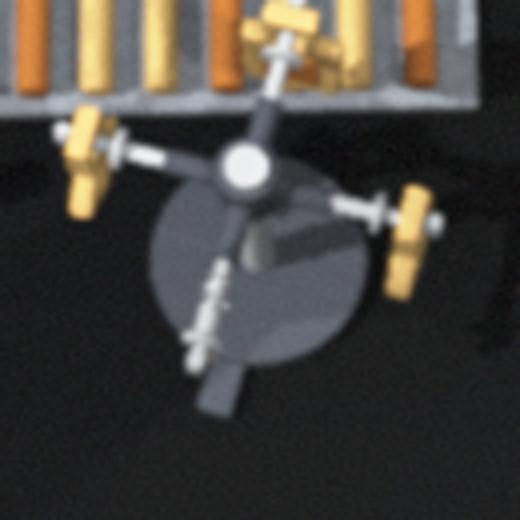

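Run:
```python
from h import *
im=cv2.imread('pics/w6.png');cv2.imwrite('pics/w6c.png',cv2.resize(im[120:240,255:385],None,fx=6,fy=5,interpolation=2))
```

```text
(no output)
```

View pics/w6c.png

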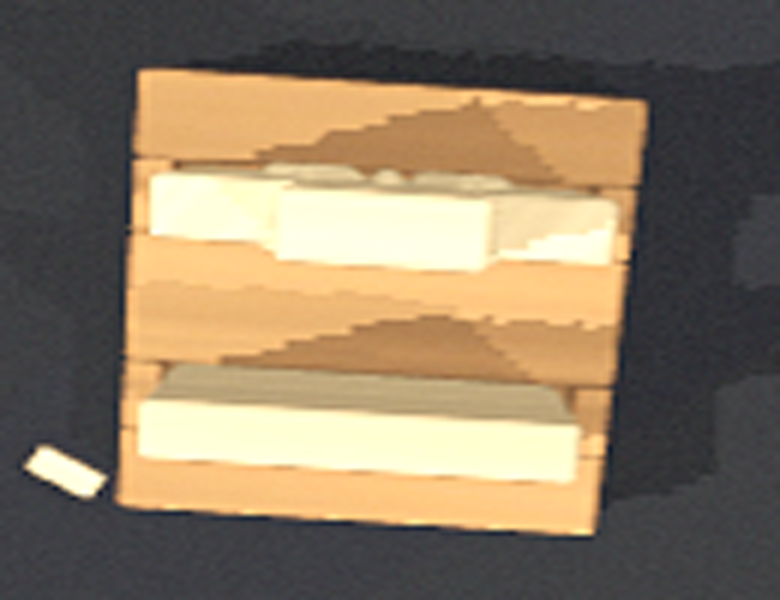

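Run:
```python
from h import *
o=get_obs()
P=[wonz(o,(x/6+255,y/5+120),.142) for x,y in [(283,188),(492,200),(490,270),(277,257)]]
for p in P: print(p)
c=np.mean(P,0); e=(P[0]+P[3]-P[1]-P[2])[:2]; print('c',c,'yaw',np.arctan2(-e[0],e[1]),np.linalg.norm(e)/2)
Rk=[wonz(o,(x/6+255,y/5+120),.03) for x,y in [(138,68),(648,100),(597,534),(118,505)]]
for p in Rk: print(p)
e=(Rk[0]+Rk[3]-Rk[1]-Rk[2])[:2]; f=(Rk[0]+Rk[1]-Rk[2]-Rk[3])[:2]
print('rack',np.mean(Rk,0),np.arctan2(-e[0],e[1]),np.arctan2(f[1],f[0]),np.linalg.norm(e)/2,np.linalg.norm(f)/2)
y=np.arctan2(-e[0],e[1]); print('slot ctr',np.mean(Rk,0)[:2]+.025*np.array([np.cos(y),np.sin(y)]))
print(rel([.503,-.283,.20],down(-.06)))
```

```text
[ 0.5161 -0.2648  0.142 ]
[ 0.514  -0.2972  0.142 ]
[ 0.5012 -0.2971  0.142 ]
[ 0.5036 -0.2637  0.142 ]
c [ 0.5087 -0.2807  0.142 ] yaw -0.06721456332906649 0.03297641439854981
[ 0.5422 -0.2305  0.03  ]
[ 0.5349 -0.3348  0.03  ]
[ 0.4258 -0.3276  0.03  ]
[ 0.4333 -0.2231  0.03  ]
rack [ 0.4841 -0.279   0.03  ] -0.07079658099236955 -0.06694931542146206 0.10467343518957724 0.1092805495046987
slot ctr [ 0.509  -0.2807]
(array([0.052 , 0.0037, 0.1015]), array([ 0.0001, -0.0001,  0.0608]))
```

Run:
```python
from h import *
print(rel([.5089,-.2807,.115],down(-.068)))
```

```text
(array([0.0579, 0.0014, 0.1865]), array([ 0.0001, -0.0001,  0.0688]))
```

>>> servo_tool --xyz '[[0.02,0,0.02],[0.05,0.0015,0.05],[0.058,0.0015,0.09],[0.058,0.0015,0.13],[0.058,0.0015,0.16],[0.058,0.0015,0.18],[0.058,0.0015,0.1865],[0.058,0.0015,0.1865]]' --rotation '[[0,0,0.03],[0,0,0.069],[0,0,0.069],[0,0,0.069],[0,0,0.069],[0,0,0.069],[0,0,0.069],[0,0,0.069]]' --jaw '[-1,-1,-1,-1,-1,-1,-0.6,-0.2]' --newtons 20

```text
time_s: 12.1
tcp_pos: [0.5086, -0.2811, 0.1146]
orientation: [-3.139, 0.108, 0.001]
ft_force: [-0.5, 0.1, 0.6]
gripper_width: 0.86
```

Run:
```python
from h import *
o=state();print(rel([.5089,-.2807,.115],down(-.068)));save('wrist','w7');save('side','s7')
```

```text
t 12.1 tcp [ 0.5086 -0.2811  0.1146] yaw -0.06883264521737432 tilt [-0.0009  0.0006 -1.    ] q [-0.545   0.3358  2.0166  0.      0.7902  1.0946] F [-0.476   0.1422  0.6253] w 0.8603138794910509
(array([ 0.0002, -0.0004, -0.0004]), array([-0.0005,  0.001 , -0.0008]))
```

View pics/w7.png

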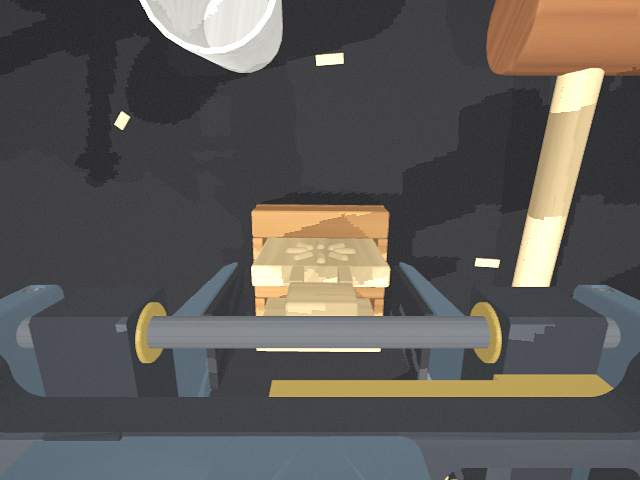

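Centred between the fingers; closing.

>>> servo_tool --xyz '[[0,0,0],[0,0,0],[0,0,0],[0,0,0],[0,0,0],[0,0,0],[0,0,0],[0,0,0]]' --rotation '[[0,0,0],[0,0,0],[0,0,0],[0,0,0],[0,0,0],[0,0,0],[0,0,0],[0,0,0]]' --jaw '[0,0.3,0.6,1,1,1,1,1]' --newtons 20

```text
time_s: 13.0
tcp_pos: [0.5088, -0.2815, 0.115]
orientation: [3.14, -0.109, 0.0]
ft_force: [0.1, -0.7, 2.2]
gripper_width: 0.374
```

Run:
```python
from h import *
o=state()
```

```text
t 13.0 tcp [ 0.5088 -0.2815  0.115 ] yaw -0.06916447426233109 tilt [ 0.0002 -0.0001 -1.    ] q [-0.5454  0.3351  2.0165 -0.      0.7898  1.0946] F [ 0.0737 -0.6579  2.2019] w 0.37369251003657217
```

Run:
```python
from h import *
a=np.radians(164.2);u=np.array([np.cos(a),np.sin(a)]);ax=np.array([.632,.0545])
p=ax+.165*u; print(p, rel(np.r_[p,.245],down(a-np.pi)))
```

```text
[0.4732 0.0994] (array([-0.0618, -0.3776, -0.13  ]), array([ 0.0001, -0.0002,  0.2066]))
```

>>> servo_tool --xyz '[[0,0,-0.01],[0,0,-0.025],[0,0,-0.05],[0,0,-0.08],[0,0,-0.11],[0,0,-0.13],[0,0,-0.13],[0,0,-0.13]]' --rotation '[[0,0,0],[0,0,0],[0,0,0],[0,0,0],[0,0,0],[0,0,0],[0,0,0],[0,0,0]]' --jaw '[1,1,1,1,1,1,1,1]'

```text
time_s: 13.8
tcp_pos: [0.5087, -0.2814, 0.2455]
orientation: [3.139, -0.109, 0.001]
ft_force: [-0.3, -0.1, -1.1]
gripper_width: 0.369
```

Run:
```python
from h import *
a=np.radians(164.2);u=np.array([np.cos(a),np.sin(a)]);ax=np.array([.632,.0545])
p=ax+.165*u; o=state();print(p, rel(np.r_[p,.245],down(a-np.pi)))
```

```text
t 13.8 tcp [ 0.5087 -0.2814  0.2455] yaw -0.06920007631331405 tilt [ 0.0008 -0.0005 -1.    ] q [-0.5454  0.1555  1.9593  0.      1.0258  1.0946] F [-0.2742 -0.0784 -1.0604] w 0.369493148128884
[0.4732 0.0994] (array([-0.0617, -0.3775,  0.0003]), array([ 0.0003, -0.0009,  0.2066]))
```

>>> servo_tool --xyz '[[-0.01,-0.02,0],[-0.025,-0.06,0],[-0.04,-0.1,0],[-0.05,-0.14,0],[-0.056,-0.185,0],[-0.06,-0.23,0],[-0.062,-0.275,0],[-0.062,-0.315,0],[-0.062,-0.35,0],[-0.062,-0.37,0]]' --rotation '[[0,0,0.02],[0,0,0.04],[0,0,0.07],[0,0,0.1],[0,0,0.13],[0,0,0.16],[0,0,0.18],[0,0,0.2],[0,0,0.2066],[0,0,0.2066]]' --jaw '[1,1,1,1,1,1,1,1,1,1]'

```text
time_s: 14.8
tcp_pos: [0.4716, 0.0941, 0.2439]
orientation: [3.112, -0.43, -0.003]
ft_force: [-0.6, -0.8, -0.9]
gripper_width: 0.371
```

>>> servo_tool --xyz '[[0,-0.004,0],[0,-0.006,0],[0,-0.007,0],[0,-0.007,0]]' --rotation '[[0,0,0],[0,0,0],[0,0,0],[0,0,0]]' --jaw '[1,1,1,1]'

```text
time_s: 15.2
tcp_pos: [0.4743, 0.098, 0.2447]
orientation: [3.111, -0.433, -0.001]
ft_force: [0.7, -0.5, -1.1]
gripper_width: 0.371
```

Run:
```python
from h import *
o=state();save('wrist','w8');save('side','s8')
a=np.radians(164.2);u=np.array([np.cos(a),np.sin(a)]);ax=np.array([.632,.0545])
p=ax+.165*u; print(p, rel(np.r_[p,.2065],down(a-np.pi)))
im=cv2.imread('pics/s8.png');cv2.imwrite('pics/s8c.png',cv2.resize(im[130:330,240:440],None,fx=3,fy=3,interpolation=2))
```

```text
t 15.2 tcp [0.4743 0.098  0.2447] yaw -0.2767410801080556 tilt [-0.0004 -0.0001 -1.    ] q [ 0.1556 -0.0112  2.141  -0.      1.0122  2.0031] F [ 0.7424 -0.4978 -1.0947] w 0.37133779866725497
[0.4732 0.0994] (array([-0.0014, -0.0011,  0.0384]), array([ 0.0001,  0.0001, -0.0011]))
```

View pics/w8.png

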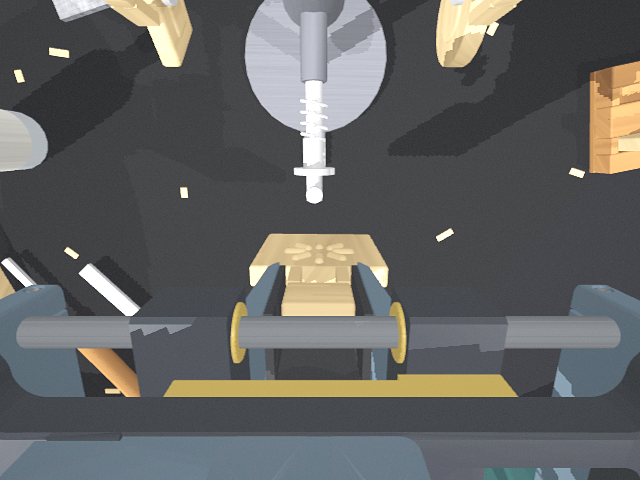

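View pics/s8c.png

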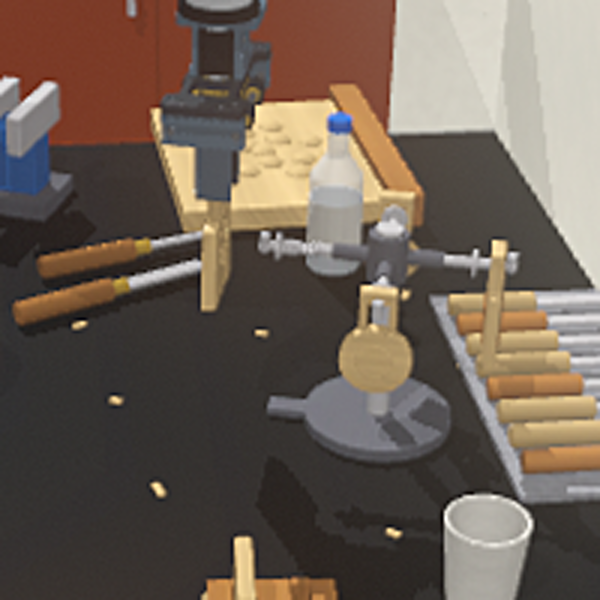

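Run:
```python
from h import *
o=get_obs(); Rm=R.from_rotvec(o['orientation']).as_matrix()
im=cv2.imread('pics/w8.png');cv2.imwrite('pics/w8c.png',cv2.resize(im[60:310,240:400],None,fx=4,fy=2.4,interpolation=2))
for n,px,z in [('pin',(314.5,195),.202),('root',(314,81),.190),('plate',(314.3,171.5),.19),('headL',(283,300),.272),('headR',(354.5,300),.272)]:
    w=wonz(o,px,z); print(n,w,'tool',Rm.T@(w-o['tcp_pos']))
```

```text
pin [0.5183 0.087  0.202 ] tool [ 0.0453 -0.0014  0.0428]
root [0.5826 0.069  0.19  ] tool [ 0.1121 -0.0017  0.0548]
plate [0.5313 0.0835 0.19  ] tool [ 0.0588 -0.0016  0.0548]
headL [0.485  0.1105 0.272 ] tool [ 0.0069 -0.0149 -0.0271]
headR [0.4762 0.0795 0.272 ] tool [ 0.0069  0.0173 -0.0271]
```

View pics/w8c.png

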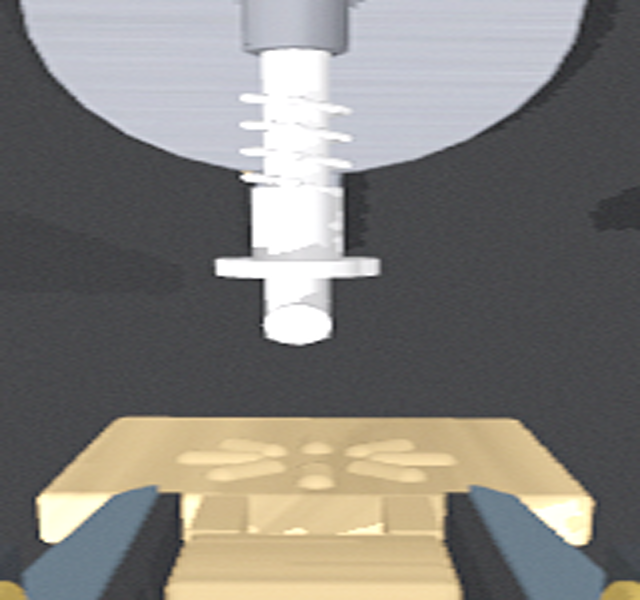

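>>> servo_tool --xyz '[[0,-0.001,0.01],[0,-0.0022,0.022],[0,-0.0022,0.032],[0,-0.0022,0.0382],[0,-0.0022,0.0382],[0,-0.0022,0.0382]]' --rotation '[[0,0,0],[0,0,0],[0,0,0],[0,0,0],[0,0,0],[0,0,0]]' --jaw '[1,1,1,1,1,1]'

```text
time_s: 15.9
tcp_pos: [0.475, 0.1008, 0.2067]
orientation: [3.112, -0.432, -0.0]
ft_force: [0.2, -0.1, -0.4]
gripper_width: 0.37
```

Run:
```python
from h import *
o=state();save('wrist','w9');save('side','s9'); Rm=R.from_rotvec(o['orientation']).as_matrix()
for q in ['plaque_hole','branch_root','hub_top']:
    for d in landmark_of('side',q)[:3]: print(q,d['location'],d['conf'])
hole=o['tcp_pos']+np.array([0,0,-.013]); print('pred hole',hole,proj('side',hole))
print('pred rod pin',proj('side',[.5183,.087,.19]),proj('side',[.5183,.087,.202]))
im=cv2.imread('pics/s9.png');cv2.imwrite('pics/s9c.png',cv2.resize(im[170:270,280:400],None,fx=6,fy=6,interpolation=2))
im=cv2.imread('pics/w9.png');cv2.imwrite('pics/w9c.png',cv2.resize(im[60:360,220:420],None,fx=3,fy=2,interpolation=2))
```

```text
t 15.9 tcp [0.475  0.1008 0.2067] yaw -0.2757603423936266 tilt [-0.0002 -0.     -1.    ] q [0.1612 0.0447 2.164  0.     0.9331 2.0077] F [ 0.2114 -0.0927 -0.3896] w 0.3697390089048456
plaque_hole [312.9, 208.9] 0.64
branch_root [349.8, 216.4] 0.72
hub_top [370.3, 206.2] 0.98
pred hole [0.475  0.1008 0.1937] [311.5127 209.0057]
pred rod pin [326.7138 211.6577] [326.8042 207.9716]
```

View pics/w9c.png

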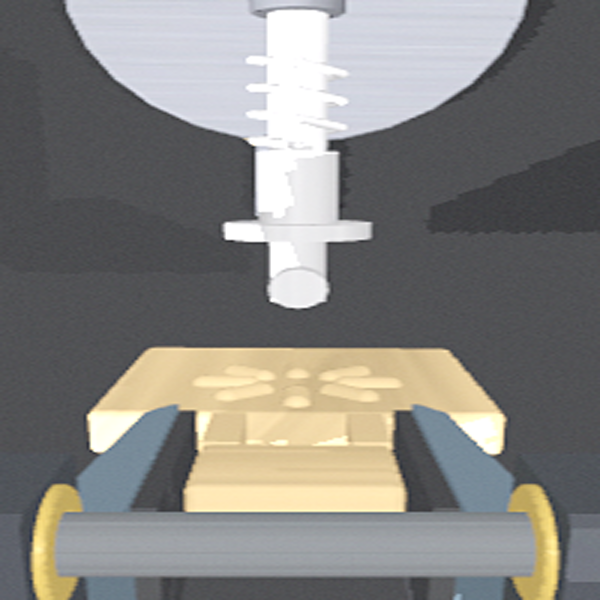

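View pics/s9c.png

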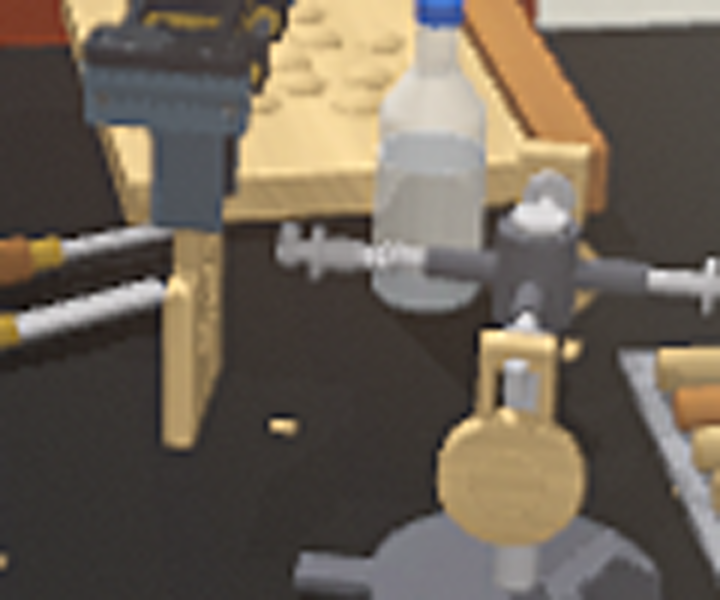

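>>> servo_tool --xyz '[[0.003,0,0],[0.008,0,0],[0.013,0,0],[0.018,0,0],[0.022,0,0],[0.026,0,0],[0.029,0,0],[0.031,0,0],[0.031,0,0]]' --rotation '[[0,0,0],[0,0,0],[0,0,0],[0,0,0],[0,0,0],[0,0,0],[0,0,0],[0,0,0],[0,0,0]]' --jaw '[1,1,1,1,1,1,1,1,1]'

```text
time_s: 17.05
tcp_pos: [0.505, 0.0923, 0.2067]
orientation: [-3.112, 0.432, -0.0]
ft_force: [-0.4, 0.2, -1.0]
gripper_width: 0.368
```

Run:
```python
from h import *
o=state();save('wrist','w10');save('side','s10'); Rm=R.from_rotvec(o['orientation']).as_matrix()
im=cv2.imread('pics/s10.png');cv2.imwrite('pics/s10c.png',cv2.resize(im[170:270,280:400],None,fx=6,fy=6,interpolation=2))
im=cv2.imread('pics/w10.png');cv2.imwrite('pics/w10c.png',cv2.resize(im[140:360,220:420],None,fx=3,fy=2.7,interpolation=2))
w=wonz(o,(318,243),.202);print(w)
```

```text
t 17.05 tcp [0.505  0.0923 0.2067] yaw -0.2759150377394656 tilt [ 0.  0. -1.] q [0.1354 0.0923 2.1124 0.     0.9369 1.9821] F [-0.355   0.2443 -0.972 ] w 0.3676623205843628
[0.5287 0.0847 0.202 ]
```

View pics/w10c.png

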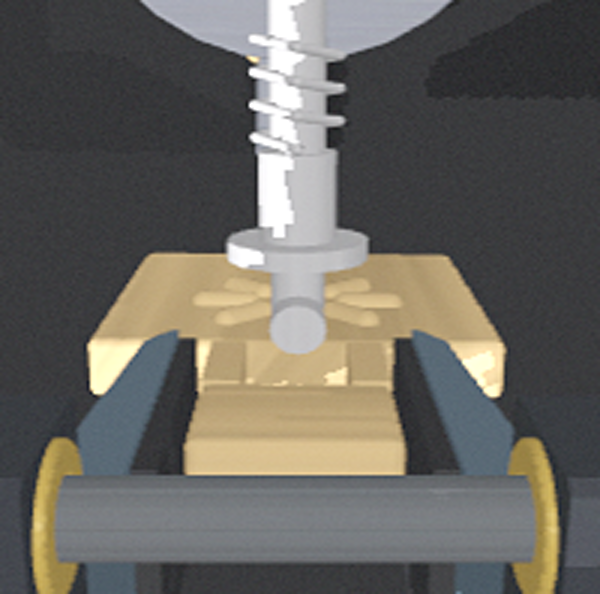

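View pics/s10c.png

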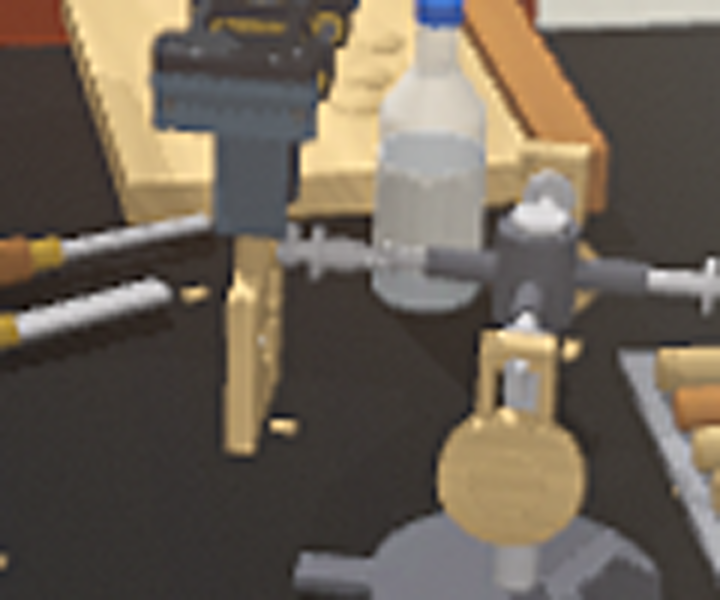

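>>> servo_tool --xyz '[[0.001,0,0],[0.002,0,0],[0.003,0,0],[0.004,0,0],[0.005,0,0],[0.006,0,0],[0.007,0,0]]' --rotation '[[0,0,0],[0,0,0],[0,0,0],[0,0,0],[0,0,0],[0,0,0],[0,0,0]]' --jaw '[1,1,1,1,1,1,1]'

```text
time_s: 17.85
tcp_pos: [0.5116, 0.0904, 0.2067]
orientation: [3.112, -0.432, -0.0]
ft_force: [-0.6, 0.3, -0.1]
gripper_width: 0.374
```

Run:
```python
from h import *
o=state();save('wrist','w11'); Rm=R.from_rotvec(o['orientation']).as_matrix()
im=cv2.imread('pics/w11.png');cv2.imwrite('pics/w11c.png',cv2.resize(im[140:360,220:420],None,fx=3,fy=2.7,interpolation=2))
for px,z in [((319.3,268),.202)]:
    w=wonz(o,px,z);print(w,Rm.T@(w-o['tcp_pos']))
```

```text
t 17.85 tcp [0.5116 0.0904 0.2067] yaw -0.2758093501525318 tilt [-0. -0. -1.] q [ 0.1301  0.1028  2.1007 -0.      0.9381  1.9767] F [-0.595   0.2899 -0.093 ] w 0.3737739170797793
[0.5218 0.086  0.202 ] [0.011  0.0015 0.0047]
```

View pics/w11c.png

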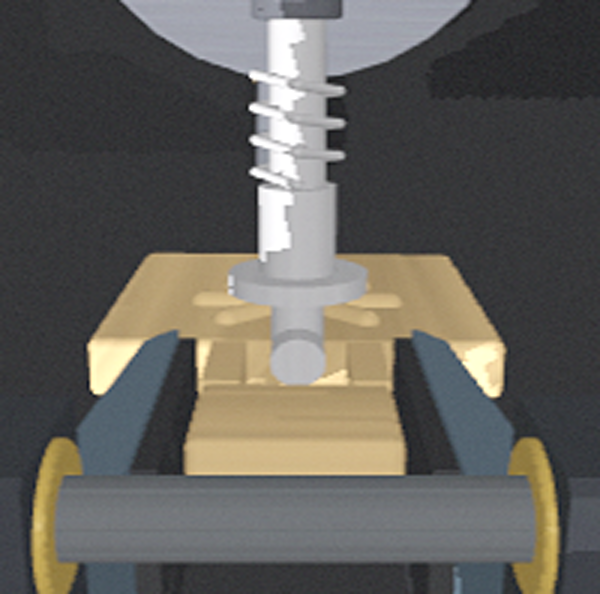

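>>> servo_tool --xyz '[[0.001,0,0],[0.0022,0,0],[0.0034,0,0],[0.0046,0,0],[0.0058,0,0],[0.007,0,0],[0.008,0,0],[0.009,0,0],[0.01,0,0],[0.011,0,0]]' --rotation '[[0,0,0],[0,0,0],[0,0,0],[0,0,0],[0,0,0],[0,0,0],[0,0,0],[0,0,0],[0,0,0],[0,0,0]]' --jaw '[1,1,1,1,1,1,1,1,1,1]'

```text
time_s: 18.9
tcp_pos: [0.5222, 0.0874, 0.2067]
orientation: [-3.112, 0.432, -0.0]
ft_force: [-0.2, 0.4, -0.9]
gripper_width: 0.371
```

Run:
```python
from h import *
o=state();save('wrist','w12'); save('side','s12')
im=cv2.imread('pics/w12.png');cv2.imwrite('pics/w12c.png',cv2.resize(im[140:360,220:420],None,fx=3,fy=2.7,interpolation=2))
im=cv2.imread('pics/s12.png');cv2.imwrite('pics/s12c.png',cv2.resize(im[170:270,280:400],None,fx=6,fy=6,interpolation=2))
```

```text
t 18.9 tcp [0.5222 0.0874 0.2067] yaw -0.27578665319132056 tilt [ 0.  0. -1.] q [0.1219 0.1193 2.082  0.     0.9402 1.9685] F [-0.183   0.4312 -0.9476] w 0.37127419359450686
```

View pics/w12c.png

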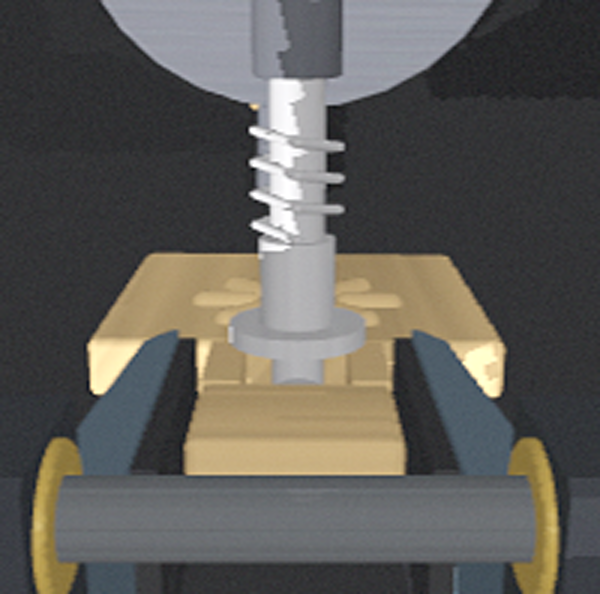

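View pics/s12c.png

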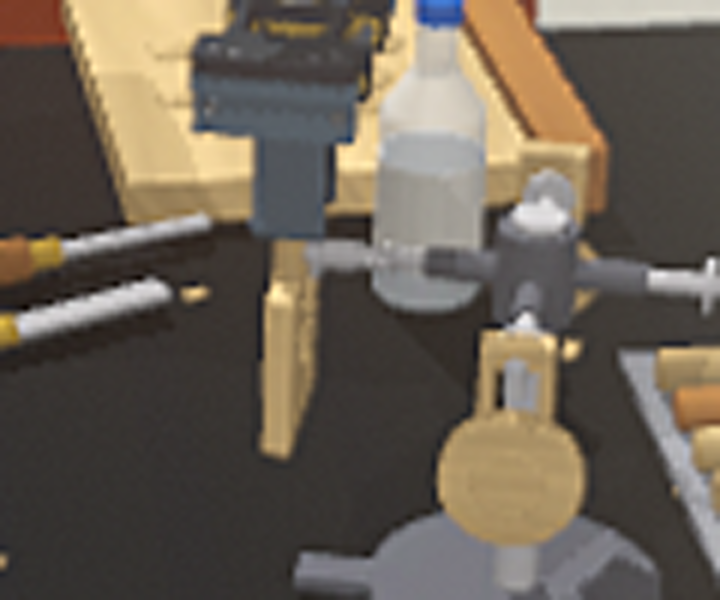

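Pin has gone into the window with no force. Continue; plate contact should come within a few mm.

>>> servo_tool --xyz '[[0.001,0,0],[0.002,0,0],[0.003,0,0],[0.004,0,0],[0.005,0,0],[0.006,0,0],[0.006,0,0]]' --rotation '[[0,0,0],[0,0,0],[0,0,0],[0,0,0],[0,0,0],[0,0,0],[0,0,0]]' --jaw '[1,1,1,1,1,1,1]'

```text
time_s: 19.7
tcp_pos: [0.5278, 0.0859, 0.2067]
orientation: [3.112, -0.432, -0.001]
ft_force: [-3.2, 1.4, -0.3]
gripper_width: 0.371
```

Run:
```python
from h import *
for i in range(4):
    o=state();save('wrist','w13')
im=cv2.imread('pics/w13.png');cv2.imwrite('pics/w13c.png',cv2.resize(im[140:360,220:420],None,fx=3,fy=2.7,interpolation=2))
```

```text
t 19.7 tcp [0.5278 0.0859 0.2067] yaw -0.2757984780196434 tilt [-0.0004  0.0001 -1.    ] q [0.1176 0.1284 2.0718 0.0001 0.9419 1.9642] F [-3.1722  1.4236 -0.3244] w 0.3705416861096533
t 19.75 tcp [0.5278 0.0859 0.2067] yaw -0.27586410994930705 tilt [-0.0004  0.0001 -1.    ] q [0.1176 0.1283 2.0719 0.0001 0.9418 1.9642] F [-1.7645  1.4848  0.374 ] w 0.3708028521844964
t 19.8 tcp [0.5277 0.0859 0.2067] yaw -0.27583193400770095 tilt [-0.0003  0.0001 -1.    ] q [0.1176 0.1282 2.0719 0.0001 0.9417 1.9642] F [-1.5483  0.8308 -0.2559] w 0.3755338752634448
t 19.85 tcp [0.5278 0.0859 0.2067] yaw -0.2757358398498949 tilt [-0.0002  0.     -1.    ] q [0.1177 0.1282 2.0719 0.0001 0.9417 1.9642] F [-2.7121  0.7617  0.5203] w 0.3719890143712542
```

View pics/w13c.png

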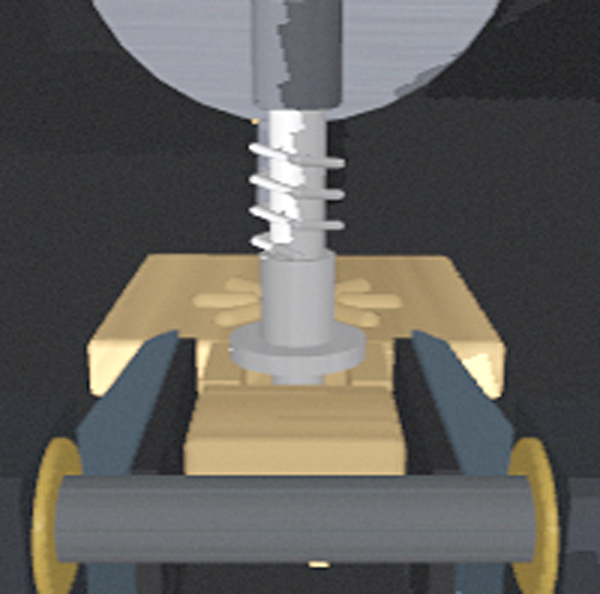

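>>> servo_tool --xyz '[[0.001,0,0],[0.002,0,0],[0.003,0,0],[0.004,0,0],[0.005,0,0],[0.006,0,0],[0.006,0,0]]' --rotation '[[0,0,0],[0,0,0],[0,0,0],[0,0,0],[0,0,0],[0,0,0],[0,0,0]]' --jaw '[1,1,1,1,1,1,1]'

```text
time_s: 20.6
tcp_pos: [0.5336, 0.0842, 0.2067]
orientation: [3.112, -0.432, -0.001]
ft_force: [-5.1, 2.5, -0.3]
gripper_width: 0.372
```

Run:
```python
from h import *
for i in range(4):
    o=state();save('wrist','w14')
save('side','s14')
im=cv2.imread('pics/w14.png');cv2.imwrite('pics/w14c.png',cv2.resize(im[140:360,220:420],None,fx=3,fy=2.7,interpolation=2))
im=cv2.imread('pics/s14.png');cv2.imwrite('pics/s14c.png',cv2.resize(im[170:270,280:400],None,fx=6,fy=6,interpolation=2))
```

```text
t 20.6 tcp [0.5336 0.0842 0.2067] yaw -0.27583246594642513 tilt [-0.0004  0.     -1.    ] q [0.1133 0.1374 2.0613 0.0001 0.9433 1.9599] F [-5.0651  2.5259 -0.2613] w 0.37173412525373223
t 20.65 tcp [0.5336 0.0842 0.2067] yaw -0.2757997289041714 tilt [-0.0005  0.     -1.    ] q [0.1134 0.1373 2.0614 0.0001 0.9433 1.9599] F [-5.0158  2.1465  0.9393] w 0.3717674089145202
t 20.7 tcp [0.5335 0.0842 0.2067] yaw -0.27584482998816573 tilt [-0.0005  0.     -1.    ] q [0.1133 0.1373 2.0615 0.0001 0.9433 1.9599] F [-4.7855  2.1497  1.0956] w 0.36827438529529316
t 20.75 tcp [0.5335 0.0842 0.2067] yaw -0.2758152653342946 tilt [-0.0005  0.0001 -1.    ] q [0.1134 0.1373 2.0615 0.0002 0.9433 1.9599] F [-5.0821  1.4995  0.8668] w 0.37566996163508365
```

View pics/w14c.png

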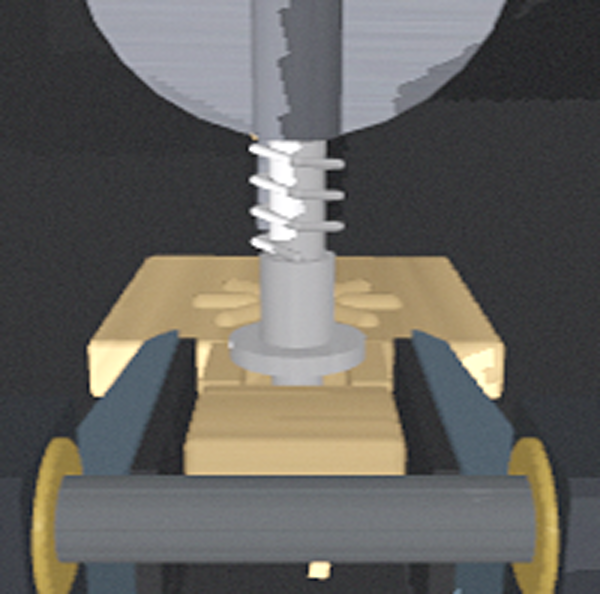

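View pics/s14c.png

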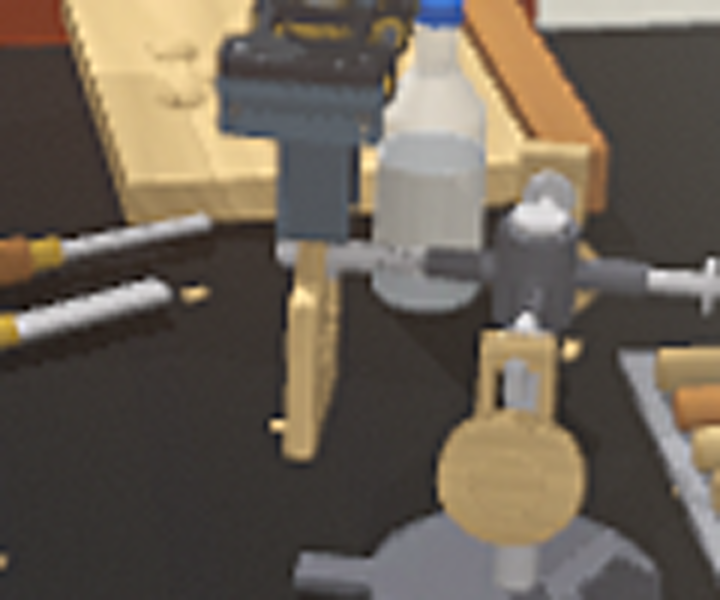

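>>> servo_tool --xyz '[[0.001,0,0],[0.002,0,0],[0.0025,0,0],[0.0025,0,0.002],[0.0025,0,0.004],[0.0025,0,0.006],[0.0025,0,0.0075],[0.0025,0,0.0085],[0.0025,0,0.009]]' --rotation '[[0,0,0],[0,0,0],[0,0,0],[0,0,0],[0,0,0],[0,0,0],[0,0,0],[0,0,0],[0,0,0]]' --jaw '[1,1,1,1,1,1,1,1,1]'

```text
time_s: 21.75
tcp_pos: [0.5359, 0.0835, 0.1977]
orientation: [3.112, -0.432, -0.001]
ft_force: [-6.4, 1.5, 2.5]
gripper_width: 0.373
```

Run:
```python
from h import *
for i in range(4):
    o=state();save('wrist','w15')
save('side','s15')
im=cv2.imread('pics/w15.png');cv2.imwrite('pics/w15c.png',cv2.resize(im[140:360,220:420],None,fx=3,fy=2.7,interpolation=2))
im=cv2.imread('pics/s15.png');cv2.imwrite('pics/s15c.png',cv2.resize(im[170:270,280:400],None,fx=6,fy=6,interpolation=2))
```

```text
t 21.75 tcp [0.5359 0.0835 0.1977] yaw -0.27583145371158085 tilt [-0.0005  0.     -1.    ] q [0.1116 0.1534 2.062  0.0001 0.9267 1.9582] F [-6.3573  1.4578  2.474 ] w 0.37263022880456437
t 21.8 tcp [0.5359 0.0835 0.1976] yaw -0.27587118187782894 tilt [-0.0006  0.     -1.    ] q [0.1116 0.1535 2.062  0.0001 0.9267 1.9582] F [-5.845   2.0876  2.3496] w 0.3681454239978925
t 21.85 tcp [0.5358 0.0835 0.1976] yaw -0.27586276195196185 tilt [-0.0007  0.     -1.    ] q [0.1116 0.1534 2.0621 0.0001 0.9267 1.9582] F [-5.8562  1.6588  1.4672] w 0.3696176921064049
t 21.9 tcp [0.5358 0.0835 0.1977] yaw -0.27591720204896963 tilt [-0.0007  0.     -1.    ] q [0.1116 0.1534 2.0621 0.0001 0.9268 1.9582] F [-5.4024  2.1391  1.7045] w 0.37209001062587593
```

View pics/w15c.png

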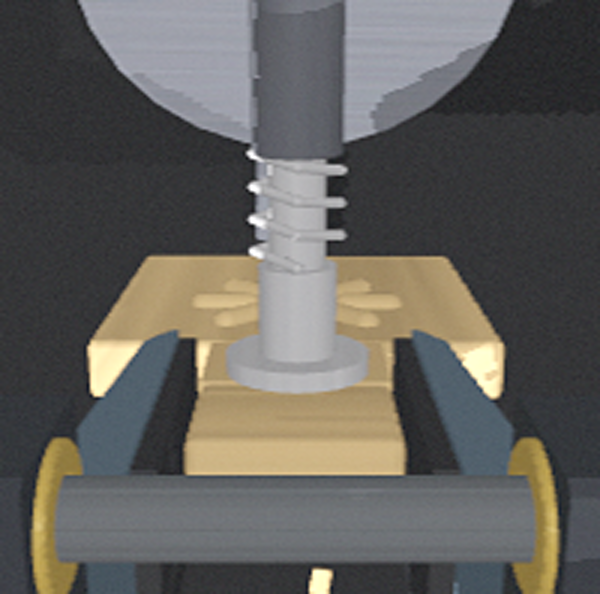

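View pics/s15c.png

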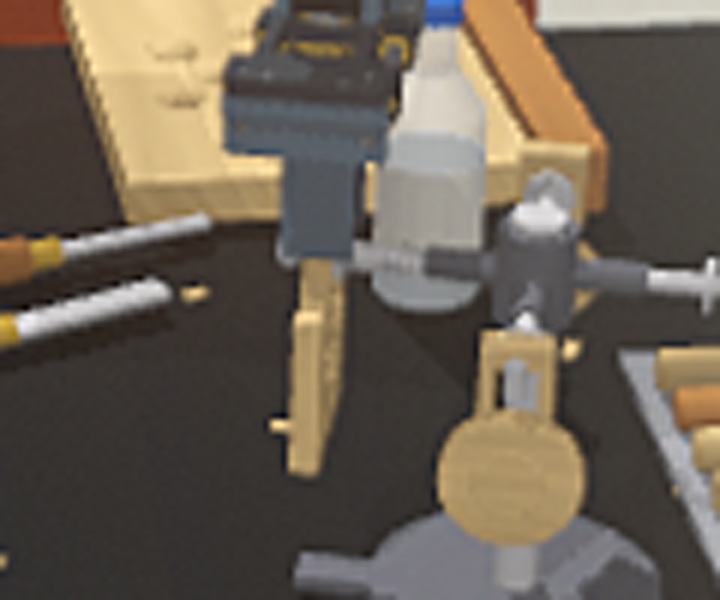

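>>> servo_tool --xyz '[[0,0,0.0005],[0,0,0.001],[0,0,0.0013],[-0.001,0,0.0013],[-0.002,0,0.0013],[-0.0025,0,0.0013]]' --rotation '[[0,0,0],[0,0,0],[0,0,0],[0,0,0],[0,0,0],[0,0,0]]' --jaw '[1,1,1,1,1,1]'

```text
time_s: 22.6
tcp_pos: [0.5335, 0.0842, 0.1965]
orientation: [3.112, -0.432, -0.0]
ft_force: [-5.8, 1.8, 1.8]
gripper_width: 0.369
```

Run:
```python
from h import *
for i in range(3):
    o=state();save('wrist','w16')
```

```text
t 22.6 tcp [0.5335 0.0842 0.1965] yaw -0.2757344276170635 tilt [-0.0003 -0.     -1.    ] q [0.1134 0.1514 2.0671 0.     0.9234 1.9599] F [-5.7879  1.8348  1.7975] w 0.3694847159064522
t 22.65 tcp [0.5335 0.0842 0.1964] yaw -0.2757515533237631 tilt [-0.0003 -0.     -1.    ] q [0.1134 0.1514 2.0671 0.     0.9234 1.96  ] F [-4.9551  1.274   1.6057] w 0.3712404317554713
t 22.7 tcp [0.5335 0.0842 0.1965] yaw -0.27579541647722366 tilt [-0.0003 -0.     -1.    ] q [0.1134 0.1515 2.067  0.     0.9234 1.96  ] F [-5.1082  1.4888  1.9377] w 0.3703519529030607
```

>>> servo_tool --xyz '[[-0.0005,0,0],[-0.001,0,0.0003],[-0.0015,0,0.0005],[-0.0015,0,0.0005]]' --rotation '[[0,0,0],[0,0,0],[0,0,0],[0,0,0]]' --jaw '[1,1,1,1]'

```text
time_s: 23.15
tcp_pos: [0.5322, 0.0846, 0.196]
orientation: [3.112, -0.432, -0.0]
ft_force: [-5.0, 2.0, 1.7]
gripper_width: 0.37
```

Run:
```python
from h import *
for i in range(3):
    o=state();save('wrist','w17')
```

```text
t 23.15 tcp [0.5322 0.0846 0.196 ] yaw -0.2757650682192134 tilt [-0. -0. -1.] q [ 0.1144  0.15    2.0698 -0.      0.9218  1.961 ] F [-4.9999  1.9607  1.6871] w 0.3702033096716476
t 23.2 tcp [0.5322 0.0846 0.1959] yaw -0.27577062528988927 tilt [-0.0001 -0.     -1.    ] q [ 0.1144  0.15    2.0698 -0.      0.9218  1.961 ] F [-5.111   1.1847  2.0683] w 0.37118671817083404
t 23.25 tcp [0.5322 0.0846 0.196 ] yaw -0.2757602156122747 tilt [-0. -0. -1.] q [ 0.1144  0.15    2.0698 -0.      0.9218  1.961 ] F [-4.5396  1.5404  1.0195] w 0.3649723976437118
```

>>> servo_tool --xyz '[[-0.0005,0,0],[-0.001,0,0],[-0.0015,0,0],[-0.0015,0,0]]' --rotation '[[0,0,0],[0,0,0],[0,0,0],[0,0,0]]' --jaw '[1,1,1,1]'

```text
time_s: 23.7
tcp_pos: [0.5317, 0.0848, 0.1962]
orientation: [3.112, -0.432, 0.004]
ft_force: [4.5, -2.7, -3.8]
gripper_width: 0.371
```

Run:
```python
from h import *
for i in range(3):
    o=state();save('wrist','w18')
save('side','s18')
im=cv2.imread('pics/w18.png');cv2.imwrite('pics/w18c.png',cv2.resize(im[140:360,220:420],None,fx=3,fy=2.7,interpolation=2))
im=cv2.imread('pics/s18.png');cv2.imwrite('pics/s18c.png',cv2.resize(im[170:270,280:400],None,fx=6,fy=6,interpolation=2))
```

```text
t 23.7 tcp [0.5317 0.0848 0.1962] yaw -0.27564577346008035 tilt [ 0.0024 -0.0004 -1.    ] q [ 0.1152  0.148   2.0718 -0.0008  0.9195  1.9621] F [ 4.5086 -2.7286 -3.7759] w 0.3712108053277162
t 23.75 tcp [0.5317 0.0848 0.1962] yaw -0.2756772449109821 tilt [ 0.0023 -0.0003 -1.    ] q [ 0.1152  0.148   2.0717 -0.0007  0.9196  1.9621] F [ 5.5812 -2.4787 -3.4267] w 0.37161690154067906
t 23.8 tcp [0.5317 0.0848 0.1962] yaw -0.275690206642917 tilt [ 0.0023 -0.0003 -1.    ] q [ 0.1151  0.148   2.0717 -0.0007  0.9196  1.9621] F [ 4.8562 -2.4848 -5.0489] w 0.3691973749006439
```

View pics/s18c.png

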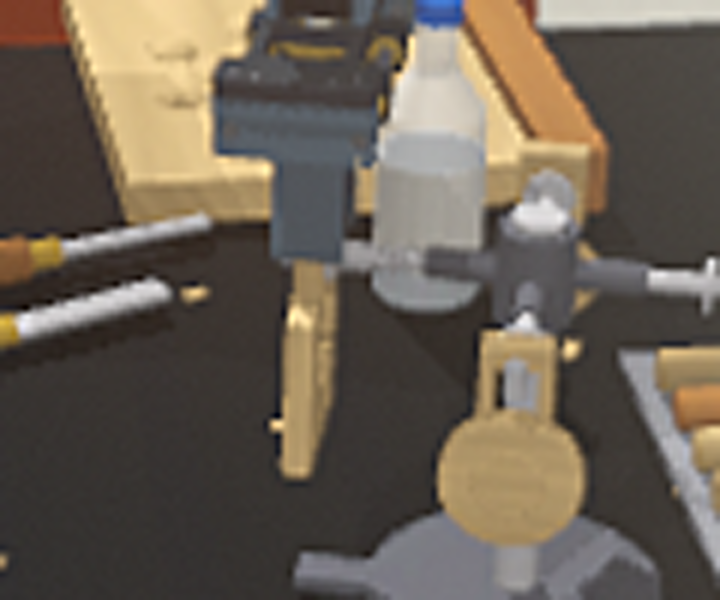

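View pics/w18c.png

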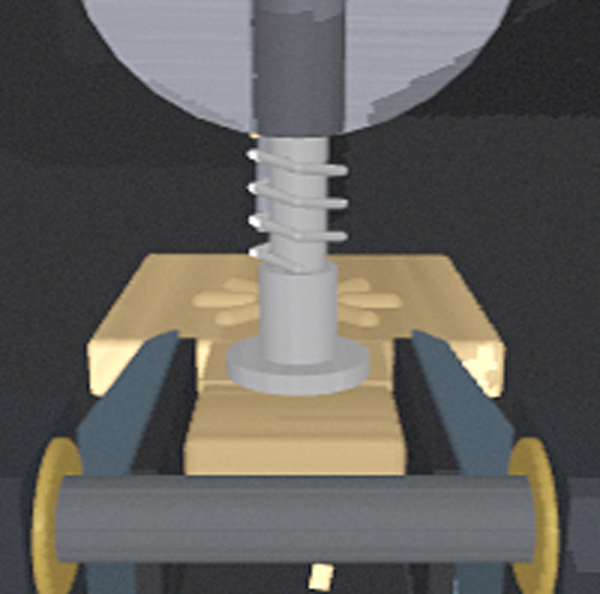

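>>> servo_tool --xyz '[[0.0005,0,0],[0.0009,0,0],[0.0009,0,0],[0.0009,0,0]]' --rotation '[[0,0,0],[0,0,0],[0,0,0],[0,0,0]]' --jaw '[1,1,1,1]' --newtons 8

```text
time_s: 24.3
tcp_pos: [0.5318, 0.0848, 0.196]
orientation: [-3.112, 0.432, -0.001]
ft_force: [2.3, -1.0, -0.5]
gripper_width: 0.375
```

Run:
```python
from h import *
for i in range(4):
    o=state();get_image('wrist')
```

```text
t 24.3 tcp [0.5318 0.0848 0.196 ] yaw -0.27577898193412825 tilt [ 0.0004 -0.     -1.    ] q [ 0.1148  0.1491  2.0707 -0.0001  0.9214  1.9614] F [ 2.257  -0.9607 -0.5033] w 0.37496993131927514
t 24.35 tcp [0.5318 0.0848 0.196 ] yaw -0.27577794680277384 tilt [ 0.0004 -0.     -1.    ] q [ 0.1148  0.1491  2.0707 -0.0001  0.9214  1.9614] F [ 1.6076 -1.7157 -1.1158] w 0.371399229992091
t 24.4 tcp [0.5318 0.0848 0.196 ] yaw -0.27576982026732316 tilt [ 0.0003 -0.     -1.    ] q [ 0.1148  0.1491  2.0708 -0.0001  0.9214  1.9614] F [ 1.7643 -1.3155 -0.4443] w 0.3765885749177812
t 24.45 tcp [0.5318 0.0848 0.1961] yaw -0.27572711254087123 tilt [ 0.0004 -0.     -1.    ] q [ 0.1148  0.1491  2.0707 -0.0001  0.9214  1.9614] F [ 3.8385 -1.4106 -0.1842] w 0.37410806165654675
```

>>> servo_tool --xyz '[[0,0,0],[0,0,0],[0,0,0],[0,0,0],[0,0,0]]' --rotation '[[0,0,0],[0,0,0],[0,0,0],[0,0,0],[0,0,0]]' --jaw '[0.15,0.1,0,-0.1,-0.1]'

```text
time_s: 25.0
tcp_pos: [0.5316, 0.0848, 0.1959]
orientation: [-3.112, 0.432, 0.0]
ft_force: [-0.2, 0.0, 0.9]
gripper_width: 0.553
```

Run:
```python
from h import *
o=state();save('wrist','w20');save('side','s20')
im=cv2.imread('pics/w20.png');cv2.imwrite('pics/w20c.png',cv2.resize(im[140:360,220:420],None,fx=3,fy=2.7,interpolation=2))
im=cv2.imread('pics/s20.png');cv2.imwrite('pics/s20c.png',cv2.resize(im[170:270,280:400],None,fx=6,fy=6,interpolation=2))
```

```text
t 25.0 tcp [0.5316 0.0848 0.1959] yaw -0.27582151542870453 tilt [-0.0001  0.     -1.    ] q [0.1149 0.1492 2.071  0.     0.9216 1.9615] F [-0.226   0.028   0.8835] w 0.5528271825295432
```

View pics/s20c.png

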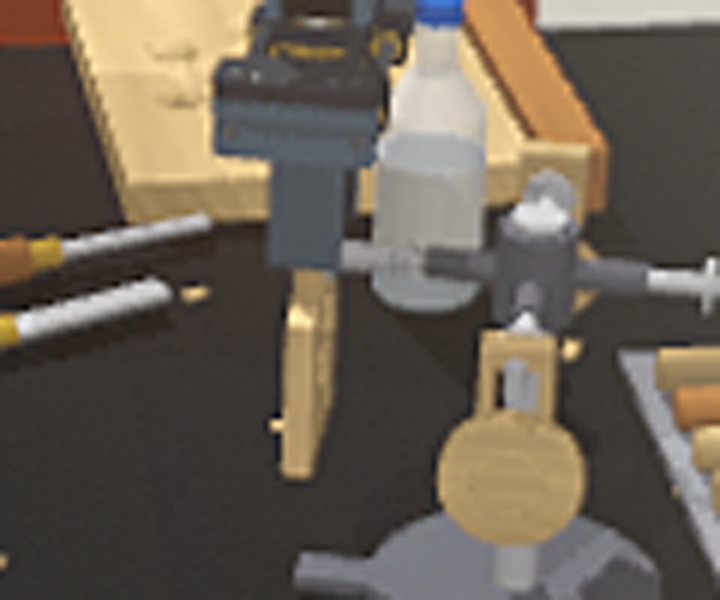

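View pics/w20c.png

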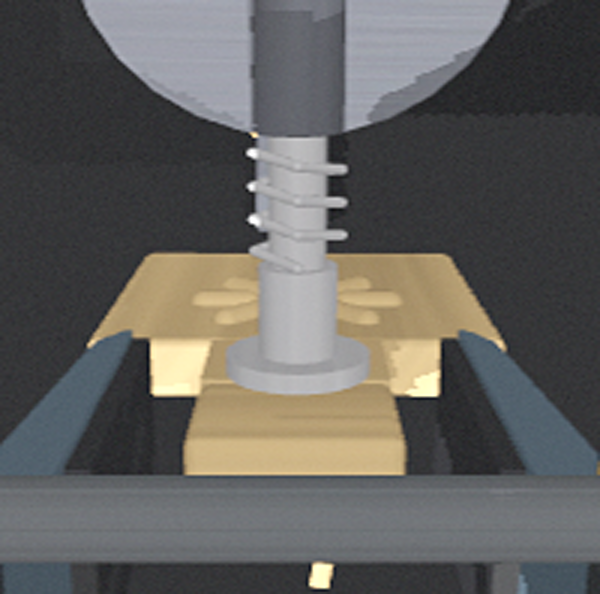

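It hangs still with the plate pressed in and the fingers clear of it. Raising the tool straight up.

>>> servo_tool --xyz '[[0,0,-0.005],[0,0,-0.015],[0,0,-0.03],[0,0,-0.05],[0,0,-0.08],[0,0,-0.11],[0,0,-0.14],[-0.02,0,-0.16],[-0.03,0,-0.17],[-0.03,0,-0.17]]' --rotation '[[0,0,0],[0,0,0],[0,0,0],[0,0,0],[0,0,0],[0,0,0],[0,0,0],[0,0,0],[0,0,0],[0,0,0]]' --jaw '[-0.2,-0.3,-0.3,-0.3,-0.3,-0.3,-0.3,-0.3,-0.3,-0.3]'

```text
time_s: 26.1
tcp_pos: [0.5025, 0.0933, 0.3679]
orientation: [-3.111, 0.431, -0.005]
ft_force: [0.7, 0.2, -0.5]
gripper_width: 0.648
```

Run:
```python
from h import *
o=state();save('wrist','w21');save('side','s21')
for q,z in [('hub_top',.22),('branch_root',.19),('plaque_hole',.183)]:
    for d in landmark_of('wrist',q)[:1]: print(q,d['conf'],wonz(o,d['location'],z))
im=cv2.imread('pics/s21.png');cv2.imwrite('pics/s21c.png',cv2.resize(im[170:270,280:400],None,fx=6,fy=6,interpolation=2))
```

```text
t 26.1 tcp [0.5025 0.0933 0.3679] yaw -0.2752029761780071 tilt [ 0.003   0.0005 -1.    ] q [ 0.1379 -0.0913  1.9834  0.0001  1.2465  1.9839] F [ 0.7166  0.2    -0.4702] w 0.6476334765383222
hub_top 0.59 [0.6369 0.0536 0.22  ]
branch_root 0.66 [0.5848 0.0686 0.19  ]
plaque_hole 0.72 [0.5302 0.0855 0.183 ]
```

View pics/s21c.png

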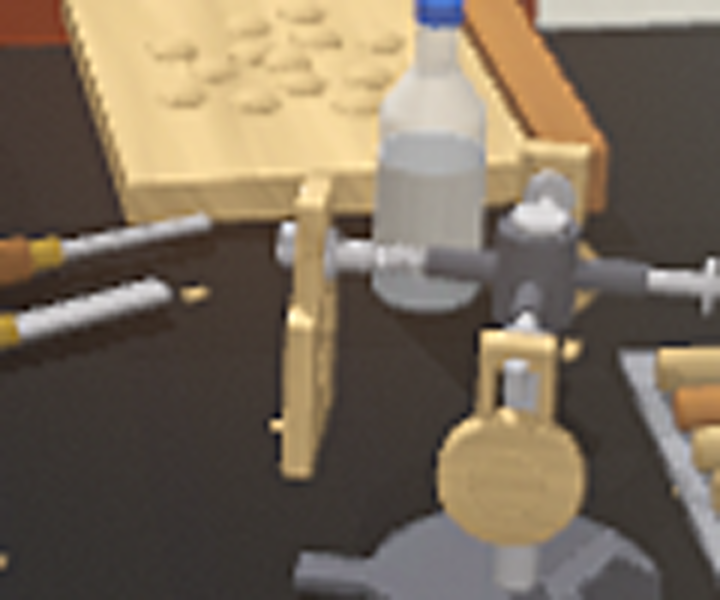

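View pics/w21.png

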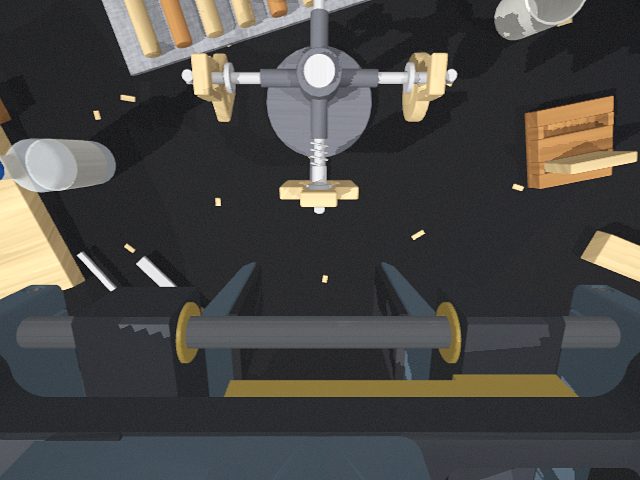

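>>> servo_tool --xyz '[[0,0,0],[0,0,0],[0,0,0],[0,0,0],[0,0,0],[0,0,0],[0,0,0],[0,0,0],[0,0,0],[0,0,0]]' --rotation '[[0,0,0],[0,0,0],[0,0,0],[0,0,0],[0,0,0],[0,0,0],[0,0,0],[0,0,0],[0,0,0],[0,0,0]]' --jaw '[-0.3,-0.3,-0.3,-0.3,-0.3,-0.3,-0.3,-0.3,-0.3,-0.3]'

```text
time_s: 27.35
tcp_pos: [0.5027, 0.0929, 0.3659]
orientation: [3.112, -0.432, 0.0]
ft_force: [-0.2, -0.2, 0.7]
gripper_width: 0.65
```

Run:
```python
from h import *
a=save('side','s22');o=state()
b=cv2.imread('pics/s21.png')[:,:,::-1]
print(np.abs(a[170:270,300:400].astype(int)-b[170:270,300:400]).mean(), np.abs(a[400:,600:].astype(int)-b[400:,600:]).mean())
print(hand_in())
```

```text
t 27.4 tcp [0.5028 0.0929 0.366 ] yaw -0.2757983523537264 tilt [ 0.  0. -1.] q [ 0.1372 -0.0878  1.9836  0.      1.2458  1.9838] F [-0.2785 -0.2238 -0.678 ] w 0.6496962287404713
0.7344 0.33260416666666665
the job is handed in; nothing more can be done
None
```

The plaque hangs upright on the free branch, behind the pin and let go of, with the sprung plate pressed in. I handed the job in at 27.4 s and got no verdict back.

- **Turning the tree:** I turned it about 1.46 rad with the fingers straddling the free rod, at a wrist force of about 4 N. The branch then measured 164.1° against about 164.5° for the tongue. That is within 0.25 rad, though the tongue angle was read from only part of its edge.
- **Threading:** I took the plaque by its head and slid the window over the pin with no noticeable force. I pressed the plate in by about 10 mm, lowered the plaque 10 mm behind the pin, and backed off until the pin caught it. The highest wrist force I read was about 7–8 N; I read it only between moves.
- **Last checks:**
  - The pictures show the pin outside the plaque, and the plate pressed in about 7 mm judging by the spring force.
  - The window centre lies about 57 mm out from the branch root, with no clear sideways offset.
  - Two side pictures more than a second apart showed almost no change, so the plaque looked at rest. The gripper was about 17 cm above it, touching nothing.
  - The blank and the rest of the scene looked undisturbed. I judged this by eye and did not measure the objects again.

One thing disagreed: the plate was touched about 2–3 mm later than the camera estimate of the pin predicted. I relied on the contact force there.

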